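# Change the stake in a leaning stake holder: eject, swap, tap home

### The job

Change the stake in the leaning stake holder: press the red ejector pad down so that the domed stake springs loose and rises, lift that stake out and stand it in the empty end hole of the wooden rack. Then set the square flat-faced stake in the socket by hand only as far as it goes in loosely and let go of it; take the tapping bar and with its end knock the stake down along the socket until its collar is fully home on the holder's face, then stand the bar in a free hole of the rack. Leave the charcoal block and the steel block where they are.

Things in the scene. Friction and masses are not known exactly. Their poses are not given: they have to be found in the camera images.
- stake_holder: Dark green cast holder bolted to the bench: base 140 x 100 x 10 mm with a square socket tube (54 mm outside, 78 mm long) leaning 30 degrees from vertical to the holder's -x side (as seen from the robot, to the right and a little towards the robot). Origin: on the bench below the centre of the socket's mouth; z up; x towards the ejector pad. It does not move.
- socket (a point): Centre of the socket's mouth, 85 mm above the bench, in the holder's face. z: the socket's axis, out of the mouth (up and leaning 30 degrees to the holder's -x); y: level, the holder's y. Square hole, sides along x and y, 20 mm at the mouth, tapering to match the shanks. Along x a seated shank has 0.8 mm play a side. Nothing springs back: friction holds a shank where it was left.
- cheek_left (a joint): Travel (m) of the brass cheek on the socket's +y side (another on the -y side), pushed outward against a stiff spring by a shank: 0 when empty, about 0.001 with a stake home. Shanks touch the cheeks 15 mm before home; by own weight a stake stops with its collar 10 to 14 mm above the face; then the push grows steadily to 12 to 20 N at home, where the collar meets the face and it turns hard.
- ejector (a joint): Ejector lever behind the socket, rad: 0 at rest, 0.5 fully pressed (pad 28 mm lower). Pressing takes 10 to 20 N at the pad to break the taper loose and lifts the stake by its foot at least 12 mm along the socket. A light spring returns the lever; the stake stays up, 10 to 26 mm proud, and may lean by up to 0.2 rad in the hole.
- ejector_pad (a point): Centre of the top of the red ejector pad (34 x 30 mm, level at rest), 67 mm above the bench, 115 mm from the socket's mouth along the holder's x. Press straight down; it swings on a 58 mm arc about a pin on its holder -x side.
- dome_stake: The stake wedged in the socket: steel, head 38 mm square with a round dome on top. Origin: centre of the collar's underside; z along the stake to the head. Collar 34 mm square, z 0 to 5 mm; neck 21 mm, z 5 to 26; head's square sides z 26 to 40, dome top z = 52. Below the collar a square tapered shank, 50 mm long, 20 mm wide at the collar, 13 mm at the foot; all faces along x and y. 0.25 to 0.5 kg.
- flat_stake: The stake to fit, standing in the rack: steel, square head 40 x 40 mm, z 26 to 46 mm, flat on top, its sides parallel to the shank's. Origin, collar, neck and shank as on the domed stake. Fits the socket in any quarter turn. Home: its origin on the plane of the holder's face (z 0 to 1 mm in the socket's frame). 0.25 to 0.5 kg.
- tapping_bar: Square brass bar with white nylon ends, 22 x 22 mm, 100 mm long, standing upright in the rack (its sides along the rack's x and y), its top 106 mm above the bench. Origin: centre of its lower end; z along the bar, up. 0.25 kg.
- stake_rack: Wooden block 70 x 200 x 58 mm, fixed, with three square holes 28 x 28 mm, 52 mm deep, at y = +66, 0 and -66 mm. Origin: centre of its underside; z up. The hole at y = -66 is empty; flat stake and bar stand in the others, either way round. A stake's collar rests on the top (58 mm above the bench), shank faces along the rack's x and y; the bar stands on the hole's floor (6 mm above the bench).
- stake_rack_hole0 (a point): Middle of the mouth of the rack's hole at y = +66 mm, on the rack's top; axes as the rack's.
- stake_rack_hole1 (a point): Middle of the mouth of the rack's middle hole, on the rack's top; axes as the rack's.
- stake_rack_hole2 (a point): Middle of the mouth of the rack's empty end hole (y = -66 mm), on the rack's top; axes as the rack's.
- charcoal: Black charcoal block 48 x 70 x 28 mm lying in front of the holder, towards the robot; leave alone. Origin: centre of its underside.
- steel_block: Square steel bench block 64 x 64 x 16 mm near the front edge, left of the charcoal block; leave alone. Origin: centre of its underside.
Not all that is in view belongs to the job. Leave any green or purple look-alike of the flat_stake alone.

How it is judged:
On the way, in this order (a step that is already met when the one before it is completed fails the run):
1. the ejector lever is pressed and lifts the domed stake out of its taper, with the gripper not touching that stake (value of joint ejector above 0.3 rad and z of dome_stake in the frame of socket between 0.008 and 0.04 m and contact force between the fingers and dome_stake below 0.1 N), for 0.05 s.
2. the domed stake stands released in the rack's empty end hole, its collar on the rack (x of dome_stake in the frame of stake_rack_hole2 between -0.008 and 0.008 m and y of dome_stake in the frame of stake_rack_hole2 between -0.008 and 0.008 m and z of dome_stake in the frame of stake_rack between 0.054 and 0.062 m and angle between dome_stake's own z axis and vertical below 0.15 rad and contact force between the fingers and dome_stake below 0.1 N and linear speed of dome_stake below 0.02 m/s), for 0.2 s.
3. the flat stake stands in the socket, released, its collar still more than 4 mm above the holder's face (x of flat_stake in the frame of socket between -0.008 and 0.008 m and y of flat_stake in the frame of socket between -0.004 and 0.004 m and z of flat_stake in the frame of socket between 0.004 and 0.025 m and contact force between the fingers and flat_stake below 0.1 N and linear speed of flat_stake below 0.02 m/s), for 0.2 s.
At the end, for the whole second after the job is handed in: Flat stake home in the socket (collar within 2 mm of the face, 4 mm and 0.06 rad of the axis); domed stake upright in the end hole (within 8 mm, collar within 4 mm of the rack top, tilt < 0.15 rad); bar upright in a rack hole (end < 12 mm above the bench, tilt < 0.2 rad); all at rest (x of flat_stake in the frame of socket between -0.004 and 0.004 m and y of flat_stake in the frame of socket between -0.004 and 0.004 m and angle between the z axis of flat_stake and the z axis of socket, either way round below 0.06 rad and z of flat_stake in the frame of socket between -0.002 and 0.002 m and x of dome_stake in the frame of stake_rack_hole2 between -0.008 and 0.008 m and y of dome_stake in the frame of stake_rack_hole2 between -0.008 and 0.008 m and z of dome_stake in the frame of stake_rack between 0.054 and 0.062 m and angle between dome_stake's own z axis and vertical below 0.15 rad and x of tapping_bar in the frame of stake_rack between -0.015 and 0.015 m and y of tapping_bar in the frame of stake_rack between -0.085 and 0.085 m and z of tapping_bar in the frame of stake_rack below 0.012 m and angle between tapping_bar's own z axis and vertical below 0.2 rad and linear speed of each of flat_stake, dome_stake, tapping_bar below 0.02 m/s); the robot touches nothing.
It fails at once if the gripper or arm touches the flat stake once its collar is within 3 mm of the holder's face (the last of the way is knocked in with the bar) (contact force between any of the fingers, the arm and flat_stake above 0.5 N and z of flat_stake in the frame of socket below 0.003 m and x of flat_stake in the frame of socket between -0.01 and 0.01 m and y of flat_stake in the frame of socket between -0.01 and 0.01 m).
It fails at once if the charcoal is moved more than 30 mm (distance of charcoal from where it was at the start of the episode above 0.03 m).
It fails at once if the steel block is moved more than 30 mm (distance of steel_block from where it was at the start of the episode above 0.03 m).
It also fails if it takes over 72 s, if anything falls off the work surface, if the arm or the gripper's body presses on something with over 40 N, if the wrist force passes 120 N, or if a joint passes its speed limit or range.

### The arm

A 6-joint arm with a two-finger parallel gripper is mounted at the origin on a cart in front of the work surface, level with it; the furniture and walls round the work are solid. World frame = base frame: x ahead of the robot, y to its left, z up, the work surface at z = 0. Lengths are in m, angles in rad, forces in N, time in s.
With the tool pointing down it reaches from about 0.35 to 0.85 m from the base axis. Payload 8.1 kg.
Tool frame: the origin (TCP) lies at the very end of the fingers, on their centre line; the grasp point (between the pads) lies 19 mm behind it; z points along the fingers, y is the line along which they close (so a half turn about z gives the same grasp; the last joint's range is limited). The gripper opens to 85 mm and grips with 20 to 120 N. Pads are 22 mm wide; open, the fingers measure 114 mm over their backs; the gripper's body (76 mm by 85 mm) begins 54 mm behind the grasp point. The pads swing forward as they close: fully open they stand 13 mm farther back than shut.
Start: joints at [1.262, 0.13, 1.488, -0, 1.523, -0.085], TCP at [0.133, 0.585, 0.231] pointing down, gripper open.
Joint ranges: [-2.96, 2.96], [-0.89, 2.26], [0.02, 2.5], [-1.34, 4.48], [0, 2.73], [-2.66, 2.66]. Speed limits (rad/s): [2.39, 2.39, 2.79, 3.14, 3.14, 3.14].

### API

Orientations are given as a unit quaternion [x, y, z, w].
In Python, from station import robot gives the robot as it stands. The module is installed in compiled form; this text tells all that it offers.
- The arm moves only by the tool move_arm, never from a script. Its argument "deltas" is a list of rows, each a list of 7 numbers: the turn, a rotation vector about the world's x, y, z each as a share of 2 rad, from -1 to 1, then the shift along the world's x, y, z each as a share of 0.5 m, from -1 to 1, then the closure, from -1 (fully open) to 1 (shut). A call has exactly 8 rows; each row is the pose to reach, as a shift and turn from the pose commanded when the call began; what a row does not reach only later rows make up. A row lasts 1/10 s, in which the tool goes at most 50 mm and 8.59 degrees, less where a joint would pass 70% of its speed; a pose out of reach is approached as far as the arm can. A call with a number of a shift or a turn outside -1 to 1 is refused whole. A call with a gripper value outside its range is refused whole. The fingers move at their own pace and stop on an object; "grip_force" is the grip in N (left out, the last holds). Time passes only in rows, so rows that repeat a pose let the fingers close, or fill a call up. It gives the time, the measured TCP pose, the force, the opening and the grip force at its end, in the units of the state.
- robot.state(): the state, without advancing time (a new reading comes with each control period).
- robot.capture(name): name is "scene" or "side" or "wrist"; returns (picture, depth): 480x640x3 uint8, red, green, blue; 480x640 float32, m along the optical axis (not along the pixel's ray), 0 where there is no reading.
- robot.get_calibration(name): a dict with "fx", "fy", "cx", "cy" (pixels), "R" (3x3) and "t" (3): a world point X has camera coordinates R X + t; the wrist camera has in their place "T_tool_cam" (4x4, takes a point from camera to tool coordinates, whose origin is the TCP and whose axes are the flange's). Camera axes: x right, y down, z forward; pixel columns grow to the right and rows downward; lengths in m; the calibration is good to about 2 mm. A picture is of the moment at which its call begins: read the wrist's pose just before it. get_calibration takes no time and is no camera call.
- robot.job_done(): hands the job in; it is judged then, once.
The state is a dict: "time": time; "joints": joint angles; "joint_velocities": joint speeds; "joint_efforts": joint torques, N m; "tool_pos": TCP position; "ee_rot": TCP orientation; "wrist_force": force on the tool from outside, world axes, zero at the start; "torque": the same for the moment, N m; "gripper_width": opening from 0.0 (shut) to 1.0 (fully open); "finger_force": force on a finger pad.
Only numpy, scipy, OpenCV 4.12 (cv2) and the standard library are available. Lean on these libraries where they do the work, as an engineer would, in place of code of your own. Each camera call takes 0.05 s, during which the arm holds its last target. There are 200 camera calls.

## Working session

There is one attempt and no reset: what is moved stays moved. The work goes in short steps, Python scripts to look and compute and a tool call to move; the robot and the scene stay as the last step left them, time stands still between calls to the robot, and variables do not carry over. Pictures are saved under pics/ and viewed, at most 10 in all, crops included, and the job is handed in when it is done.

Besides the shell and the picture viewer there is one more tool, called by a JSON object that holds its "method" and its "body", one argument or row to a line. move_arm: Moves the arm, as the interface text tells. Its arguments: {"type":"object","properties":{"deltas":{"type":"array"},"grip_force":{"type":"number"}},"required":["deltas"]}

```bash
mkdir -p pics
cat > h.py <<'E'
import numpy as np,cv2
from station import robot
from scipy.spatial.transform import Rotation as Ro
def shot(name,save=None):
    s=robot.state(); im,d=robot.capture(name); c=robot.get_calibration(name)
    if 'R' in c: R=np.array(c['R']);t=np.array(c['t'])
    else:
        T=np.array(c['T_tool_cam']); Rt=Ro.from_quat(s['ee_rot']).as_matrix()
        Rwc=Rt@T[:3,:3]; o=Rt@T[:3,3]+np.array(s['tool_pos']); R=Rwc.T; t=-R@o
    if save: cv2.imwrite('pics/'+save,im[:,:,::-1]); np.savez('pics/'+save[:-4]+'.npz',im=im,d=d,R=R,t=t,K=[c['fx'],c['fy'],c['cx'],c['cy']])
    return im,d,R,t,np.array([c['fx'],c['fy'],c['cx'],c['cy']])
def load(n):
    z=np.load('pics/'+n+'.npz'); return z['im'],z['d'],z['R'],z['t'],z['K']
def cloud(d,R,t,K):
    v,u=np.mgrid[:480,:640]; P=np.stack([(u-K[2])/K[0]*d,(v-K[3])/K[1]*d,d],-1)
    return (P-t)@R
def ray(u,v,z,R,t,K):
    o=-R.T@t; r=R.T@np.array([(u-K[2])/K[0],(v-K[3])/K[1],1]); return o+r*(z-o[2])/r[2]
E
python3 - <<'E'
from h import *
print(robot.state())
ims=[]
for n in ['scene','side','wrist']:
    im,d,R,t,K=shot(n,n+'0.png'); print(n,K,-R.T@t,(R.T@[0,0,1]))
E
```

```text
{'time': 0.0, 'joints': array([ 1.26160678e+00,  1.31163237e-01,  1.48930433e+00, -3.16180373e-05,
        1.52298699e+00, -8.53924978e-02]), 'joint_velocities': array([ 0.00062875,  0.0009145 ,  0.00011814, -0.00011886,  0.00127552,
        0.00169356]), 'joint_efforts': array([-2.03093667e-03, -5.69411051e+01, -5.00543082e+01, -4.29740203e-04,
        1.49081298e-02,  1.45456954e-05]), 'tool_pos': array([0.13297513, 0.58450792, 0.23022944]), 'ee_rot': array([ 1.11664336e-01,  9.93745546e-01, -9.15983997e-04, -1.66994598e-04]), 'wrist_force': array([ 0.07925276, -0.33307662,  1.07693545]), 'torque': array([-0.03444831,  0.02218308, -0.02286249]), 'finger_force': 0.0, 'gripper_width': 0.9985221302968221}
scene [611.09174203 611.09174203 321.38795697 240.03939451] [-0.34769682 -0.64367411  0.81085566] [ 0.66988501  0.47035727 -0.57447203]
side [565.01504679 565.01504679 322.70142949 232.43955202] [ 0.2408457  -0.97741115  0.7244156 ] [ 0.22335305  0.80128439 -0.5550286 ]
wrist [373.78987656 373.78987656 316.51246159 247.54179165] [0.05516339 0.60288028 0.37311094] [ 0.30101215 -0.07044658 -0.9510147 ]
```

View pics/scene0.png

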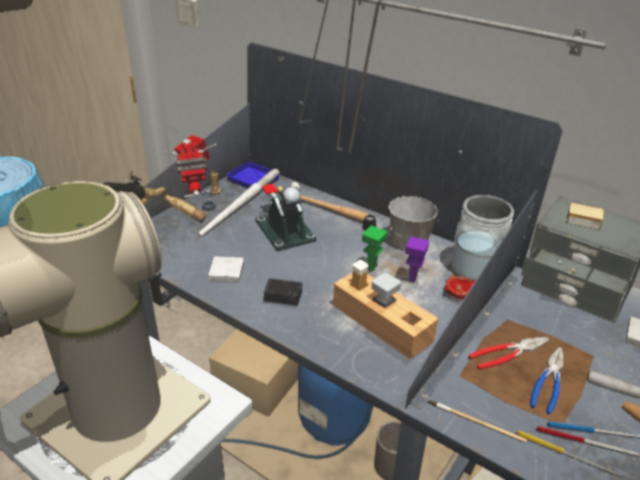

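View pics/side0.png

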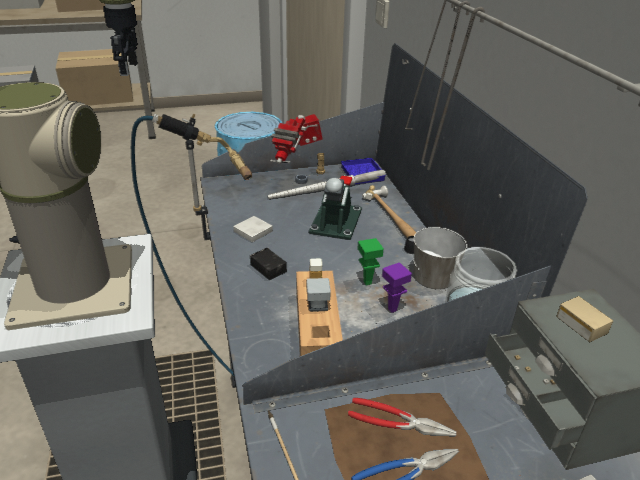

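Scene picture: rack with bar (360,272), flat stake (386,287), empty hole (412,318); holder at (286,235), dome (292,194), red pad (270,188). Green and purple decoys at (374,240) and (416,255). The steel-grey head in the rack's middle hole is the flat stake.

Run:
```python
from h import *
def show(n,x0,y0,x1,y1,f=3):
    im=load(n)[0][y0:y1,x0:x1,::-1]; return cv2.resize(im,None,fx=f,fy=f,interpolation=cv2.INTER_CUBIC)
a=show('scene0',250,170,440,355,4); b=show('side0',270,160,420,350,4)
cv2.imwrite('pics/c1.png',np.hstack([cv2.resize(a,(400,390)),cv2.resize(b,(390,390))]))
for n in ['scene0','side0']:
    im,d,R,t,K=load(n); P=cloud(d,R,t,K); hsv=cv2.cvtColor(im,cv2.COLOR_RGB2HSV); H,S,V=[hsv[...,i].astype(int) for i in range(3)]
    box=(P[...,0]>0.25)&(P[...,0]<.9)&(P[...,1]>-.4)&(P[...,1]<.55)&(d>0)
    wood=(H>8)&(H<22)&(S>90)&box&(P[...,2]>.052)&(P[...,2]<.064)
    nl,lab,st,ce=cv2.connectedComponentsWithStats(wood.astype(np.uint8)); k=1+np.argmax(st[1:,4]); m=lab==k
    Q=P[m]; print(n,'rack',Q[:,2].mean(),cv2.minAreaRect((Q[:,:2]*1000).astype(np.float32)),st[k])
    red=((H<6)|(H>174))&(S>150)&box
    nl,lab,st,ce=cv2.connectedComponentsWithStats(red.astype(np.uint8))
    for k in range(1,nl):
        if st[k,4]>20: Q=P[lab==k]; print('red',st[k],Q.mean(0),np.ptp(Q,axis=0),cv2.minAreaRect((Q[:,:2]*1000).astype(np.float32)))
    # high objects
    hi=box&(P[...,2]>.088)&(P[...,2]<.2)&(S<110)&(V>80)
    nl,lab,st,ce=cv2.connectedComponentsWithStats(hi.astype(np.uint8))
    for k in range(1,nl):
        if st[k,4]>40: 
            Q=P[lab==k]; zt=np.percentile(Q[:,2],97);T=Q[Q[:,2]>zt-.006]; print('hi',st[k],'ztop',zt,cv2.minAreaRect((T[:,:2]*1000).astype(np.float32)),T.mean(0))
```

```text
scene0 rack 0.05717827790462018 ((441.7887878417969, -237.20062255859375), (202.93275451660156, 75.84568786621094), 79.61506652832031) [ 335  274  103   65 2054]
red [176 136  32  23 431] [0.54493129 0.3695162  0.14635272] [0.11467647 0.11583275 0.06759877] ((552.2460327148438, 374.476318359375), (131.175537109375, 72.81222534179688), 52.148521423339844)
red [181 169  24  23 298] [0.48443798 0.30540604 0.1147046 ] [0.05197374 0.04942776 0.04789343] ((484.9970397949219, 304.67041015625), (39.469337463378906, 52.4651985168457), 50.67203903198242)
red [263 184  15  10  99] [0.62783526 0.19907977 0.05985216] [0.12829767 0.10726459 0.07177688] ((665.2388916015625, 230.28005981445312), (162.36062622070312, 33.47841262817383), 41.1981315612793)
red [446 278  27  20 364] [ 0.61181363 -0.31483855  0.02062456] [0.06313598 0.04782601 0.01425428] ((613.48779296875, -312.8182373046875), (63.36497497558594, 47.146881103515625), 4.35744047164917)
hi [ 198   72   51   83 1347] ztop 0.1933675157723628 ((848.2553100585938, 469.3287353515625), (168.23843383789062, 34.95201110839844), 58.58213806152344)
[... 3674 characters left out ...]
8, -352.0824279785156), (5.368494510650635, 95.26344299316406), 0.03302779793739319) [ 0.87904504 -0.35411831  0.1959651 ]
hi [ 310  247  223  106 2396] ztop 0.15776460236440573 ((701.7818603515625, -321.8789367675781), (131.15806579589844, 124.74002075195312), 80.7954330444336) [ 0.70819563 -0.3221733   0.15649563]
hi [310 259  12  12 142] ztop 0.10567336523466958 ((452.9268798828125, -173.16493225097656), (23.631885528564453, 20.354225158691406), 76.44315338134766) [ 0.45249178 -0.17389958  0.10327587]
hi [306 278  25  21 470] ztop 0.10394974959439043 ((441.1921691894531, -236.38778686523438), (43.321842193603516, 39.81772994995117), 79.71131134033203) [ 0.44060279 -0.23833054  0.10169842]
```

View pics/c1.png

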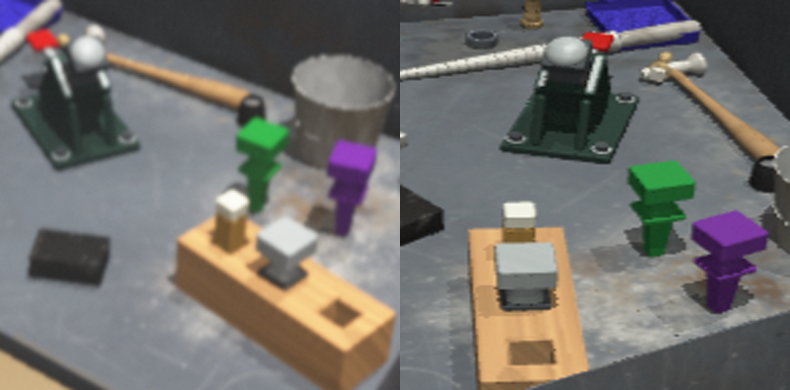

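Both views agree: the bar is at rack hole0, the grey flat-faced stake in hole1, and hole2 is empty; the green and purple copies stand on the bench. Next I move above the holder for a close look.

{"method": "move_arm", "body": {
  "deltas": [
    [0,0,0,0,0,0.1,-1],
    [0,0,0,0,0,0.2,-1],
    [0,0,0,0.4,-0.42,0.2,-1],
    [0,0,0,0.4,-0.42,0.2,-1],
    [0,0,0,0.4,-0.42,0.2,-1],
    [0,0,0,0.4,-0.42,0.2,-1],
    [0,0,0,0.4,-0.42,0.2,-1],
    [0,0,0,0.4,-0.42,0.2,-1]
  ]
}}

```text
time: 0.95
tool_pos: [0.3345, 0.3729, 0.3311]
ee_rot: [0.112, 0.994, -0.0, 0.0]
wrist_force: [0.5, 0.7, -0.7]
gripper_width: 0.997
finger_force: 0.0
```

{"method": "move_arm", "body": {
  "deltas": [
    [0,0,0,0.44,-0.5,-0.1,1],
    [0,0,0,0.44,-0.5,-0.1,1],
    [0,0,0,0.44,-0.5,-0.1,1],
    [0,0,0,0.44,-0.5,-0.1,1],
    [0,0,0,0.44,-0.5,-0.1,1],
    [0,0,0,0.44,-0.5,-0.1,1],
    [0,0,0,0.44,-0.5,-0.1,1],
    [0,0,0,0.44,-0.5,-0.1,1]
  ]
}}

```text
time: 1.75
tool_pos: [0.5546, 0.1209, 0.2791]
ee_rot: [0.114, 0.993, -0.001, -0.001]
wrist_force: [-0.7, -0.2, -0.7]
gripper_width: -0.004
finger_force: 0.0
```

Run:
```python
from h import *
s=robot.state(); print(s['time'],s['tool_pos'],s['ee_rot'],s['gripper_width'],s['wrist_force'])
im,d,R,t,K=shot('wrist','w1.png'); P=cloud(d,R,t,K); hsv=cv2.cvtColor(im,cv2.COLOR_RGB2HSV); H,S,V=[hsv[...,i].astype(int) for i in range(3)]
red=((H<6)|(H>174))&(S>140)&(d>0)
nl,lab,st,ce=cv2.connectedComponentsWithStats(red.astype(np.uint8))
for k in range(1,nl):
    if st[k,4]>60: Q=P[lab==k]; print('red',st[k],Q.mean(0),cv2.minAreaRect((Q[:,:2]*1000).astype(np.float32)))
```

```text
1.75 [0.55462235 0.12092942 0.2791288 ] [ 0.1140295   0.99347622 -0.00100064 -0.00112543] -0.00427089976204207 [-0.6830812  -0.20607794 -0.67060592]
red [ 523   46   56   86 1532] [0.4874569  0.30816862 0.12791873] ((474.8722839355469, 339.5970458984375), (39.40005874633789, 118.38128662109375), 32.10050964355469)
red [ 578   60   62  156 4936] [0.53214425 0.34856032 0.14182455] ((551.3064575195312, 354.04022216796875), (130.8705596923828, 51.650657653808594), 24.356285095214844)
red [499  66  36  40 931] [0.48229727 0.29947933 0.10013538] ((482.60107421875, 302.95111083984375), (25.838809967041016, 26.182584762573242), 56.66205596923828)
red [385 243  37  31 794] [0.61977903 0.19526897 0.06693704] ((620.608642578125, 195.34332275390625), (31.478652954101562, 27.681798934936523), 60.4156608581543)
```

View pics/w1.png

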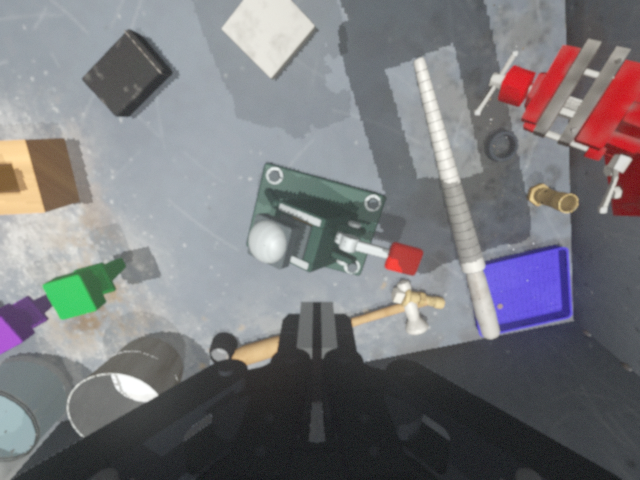

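Wrist view: holder centred (315,220), dome at (270,242), red pad (403,259), bolts (274,176), (374,203), (352,267); camera orientation is clean. I'll refine the yaw from the bolts, pad and dome.

Run:
```python
from h import *
im,d,R,t,K=load('w1'); P=cloud(d,R,t,K)
b=[ray(u,v,.013,R,t,K) for u,v in [(274,176),(374,203),(352,267)]]; print(b); D=b[1]-b[0]; print('yaw',np.degrees(np.arctan2(D[1],D[0])),np.hypot(*D[:2])); D=b[2]-b[1]; print(np.degrees(np.arctan2(D[1],D[0])),np.hypot(*D[:2]))
hsv=cv2.cvtColor(im,cv2.COLOR_RGB2HSV)
# dome sphere fit
from scipy.optimize import least_squares
m=np.zeros((480,640),bool); cv2_m=np.zeros((480,640),np.uint8); cv2.circle(cv2_m,(269,241),15,1,-1); m=cv2_m>0
Q=P[m]; Q=Q[Q[:,2]>.11]
f=least_squares(lambda p:np.linalg.norm(Q-p[:3],axis=1)-p[3],[.555,.075,.11,.02],loss='soft_l1',f_scale=.001); print('sphere',f.x,f.cost,len(Q))
base=(hsv[...,0]>55)&(hsv[...,0]<95)&(hsv[...,1]>60)&(P[...,2]>.005)&(P[...,2]<.015)&(P[...,1]>0)&(P[...,1]<.3)&(P[...,0]>.45)
Q=P[base]; print(base.sum(),cv2.minAreaRect((Q[:,:2]*1000).astype(np.float32)))
# tube face points (z 70-100), and tube cloud y-extent in holder frame
for y in [60,60.5,61]:
    a=np.radians(y); X=np.array([np.cos(a),np.sin(a)]); Y=np.array([-X[1],X[0]]); p=np.array([.6206,.1953]); o=p-.115*X
    print(y,'socket',o,'dome centre rel', (f.x[:2]-o)@X,(f.x[:2]-o)@Y)
```

```text
[array([0.5159063 , 0.08221029, 0.013     ]), array([0.56949514, 0.18237762, 0.013     ]), array([0.63826795, 0.1436815 , 0.013     ])]
yaw 61.85352179996497 0.1136013013442901
-29.36497319387379 0.07891191332899973
sphere [0.55897393 0.08222043 0.11359863 0.02031024] 0.0004268294688254151 709
1 ((554.2991943359375, 172.33970642089844), (0.0, 0.0), 0.0)
60 socket [0.5631     0.09570708] dome centre rel -0.013742821888969468 -0.003170041295142174
60.5 socket [0.56397129 0.09520909] dome centre rel -0.01376558323469537 -0.002046441784308242
61 socket [0.56484689 0.09471873] dome centre rel -0.013778538582721715 -0.0009226864290093851
```

{"method": "move_arm", "body": {
  "deltas": [
    [0,0,0,0.13,0.148,-0.2,1],
    [0,0,0,0.13,0.148,-0.2,1],
    [0,0,0,0.13,0.148,-0.3,1],
    [0,0,0,0.13,0.148,-0.36,1],
    [0,0,0,0.13,0.148,-0.4,1],
    [0,0,0,0.13,0.148,-0.41,1],
    [0,0,0,0.13,0.148,-0.41,1],
    [0,0,0,0.13,0.148,-0.41,1]
  ]
}}

```text
time: 2.6
tool_pos: [0.6196, 0.1997, 0.0794]
ee_rot: [0.111, 0.994, 0.001, 0.002]
wrist_force: [0.1, 0.2, 0.4]
gripper_width: 0.001
finger_force: 0.0
```

{"method": "move_arm", "body": {
  "deltas": [
    [0,0,0,0,0,-0.008,1],
    [0,0,0,0,0,-0.016,1],
    [0,0,0,0,-0.002,-0.024,1],
    [0,0,0,-0.001,-0.004,-0.032,1],
    [0,0,0,-0.002,-0.005,-0.04,1],
    [0,0,0,-0.004,-0.007,-0.048,1],
    [0,0,0,-0.004,-0.007,-0.054,1],
    [0,0,0,-0.004,-0.007,-0.056,1]
  ]
}}

```text
time: 3.4
tool_pos: [0.6186, 0.1974, 0.0507]
ee_rot: [0.112, 0.994, 0.002, 0.003]
wrist_force: [3.4, 7.5, 8.1]
gripper_width: -0.001
finger_force: 4.7
```

Run:
```python
from h import *
im,d,R,t,K=shot('wrist','w2.png')
s=robot.state(); print(s['tool_pos'],s['wrist_force'])
cv2.imwrite('pics/c2.png',im[100:400,150:550,::-1])
```

```text
[0.61850343 0.19738489 0.05057614] [4.3268877  7.05759299 7.23858181]
```

View pics/c2.png

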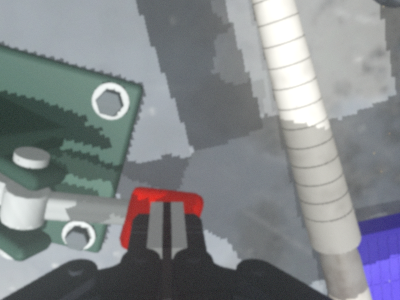

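The pad is going down, with the fingertips centred on it (165,215 in the crop). I press on.

{"method": "move_arm", "body": {
  "deltas": [
    [0,0,0,0,-0.002,-0.006,1],
    [0,0,0,0,-0.003,-0.012,1],
    [0,0,0,-0.001,-0.004,-0.018,1],
    [0,0,0,-0.002,-0.005,-0.022,1],
    [0,0,0,-0.002,-0.005,-0.022,1],
    [0,0,0,-0.002,-0.005,-0.022,1],
    [0,0,0,-0.002,-0.005,-0.022,1],
    [0,0,0,-0.002,-0.005,-0.022,1]
  ]
}}

```text
time: 4.25
tool_pos: [0.6179, 0.1954, 0.0409]
ee_rot: [0.111, 0.994, 0.002, 0.003]
wrist_force: [-0.3, 7.8, 15.3]
gripper_width: 0.001
finger_force: 7.8
```

Run:
```python
from h import *
for n in ['scene','side']:
    im,d,R,t,K=shot(n,n+'1.png'); P=cloud(d,R,t,K); hsv=cv2.cvtColor(im,cv2.COLOR_RGB2HSV)
    m=(np.abs(P[...,0]-.55)<.06)&(np.abs(P[...,1]-.065)<.06)&(P[...,2]>.11)&(hsv[...,2]>90)&(hsv[...,1]<90)
    Q=P[m]; zt=np.percentile(Q[:,2],97); T=Q[Q[:,2]>zt-.006]; print(n,zt,T.mean(0),m.sum())
```

```text
scene 0.4923634599708008 [0.50914962 0.10231056 0.49361856] 1746
side 0.4905044889224282 [0.51095637 0.10482007 0.49122082] 2886
```

Run:
```python
from h import *
for n in ['scene0','side0','scene1','side1']:
    im,d,R,t,K=load(n); P=cloud(d,R,t,K); hsv=cv2.cvtColor(im,cv2.COLOR_RGB2HSV)
    m=(np.abs(P[...,0]-.55)<.05)&(np.abs(P[...,1]-.065)<.05)&(P[...,2]>.11)&(P[...,2]<.18)&(hsv[...,2]>90)&(hsv[...,1]<90)
    Q=P[m]
    if len(Q): zt=np.percentile(Q[:,2],95); T=Q[Q[:,2]>zt-.006]; print(n,zt,T.mean(0),m.sum())
```

```text
scene0 0.1320248114715703 [0.5558235  0.07644777 0.12954285] 221
side0 0.1310442461229773 [0.55730053 0.07646948 0.12808469] 202
scene1 0.1414810211349807 [0.54973424 0.06349948 0.13908577] 243
side1 0.14035953077352095 [0.55030984 0.06437515 0.13763229] 225
```

{"method": "move_arm", "body": {
  "deltas": [
    [0,0,0,0,0,-0.003,1],
    [0,0,0,0,0,-0.006,1],
    [0,0,0,0,0,-0.006,1],
    [0,0,0,0,0,-0.006,1],
    [0,0,0,0,0,-0.006,1],
    [0,0,0,0,0,-0.006,1],
    [0,0,0,0,0,-0.006,1],
    [0,0,0,0,0,-0.006,1]
  ]
}}

```text
time: 5.15
tool_pos: [0.6189, 0.1956, 0.0401]
ee_rot: [0.111, 0.994, 0.003, 0.004]
wrist_force: [-3.1, 7.7, 25.6]
gripper_width: -0.004
finger_force: 12.2
```

The dome has risen about 15 mm along the axis, with a lean of about 0.13 rad. The lever is at its stop. I lift off and turn for the grasp.

{"method": "move_arm", "body": {
  "deltas": [
    [0,0,0,0,0,0.1,1],
    [0,0,0,0,0,0.2,1],
    [0,0,-0.6,0,0,0.35,-1],
    [0,0,-0.6,-0.1,-0.2,0.42,-1],
    [0,0,-0.6,-0.1,-0.2,0.42,-1],
    [0,0,-0.6,-0.1,-0.2,0.42,-1],
    [0,0,-0.6,-0.1,-0.2,0.42,-1],
    [0,0,-0.6,-0.1,-0.2,0.42,-1]
  ]
}}

```text
time: 5.95
tool_pos: [0.5652, 0.0919, 0.2453]
ee_rot: [0.536, 0.844, 0.0, 0.001]
wrist_force: [-0.5, 0.1, 0.2]
gripper_width: 0.993
finger_force: 0.0
```

```bash
cat >> h.py <<'E'
def goto(p,yaz,tilt_dir=None,tilt=0,s=None):
    """print shares to reach TCP p with tool y level at azimuth yaz deg, tool z = down tilted: back axis leans toward az tilt_dir by tilt deg"""
    s=s or robot.state(); a=np.array([0,0,1.])
    if tilt: h=np.radians(tilt_dir); k=np.radians(tilt); a=np.array([np.cos(h)*np.sin(k),np.sin(h)*np.sin(k),np.cos(k)])
    z=-a; y=np.array([np.cos(np.radians(yaz)),np.sin(np.radians(yaz)),0]); y-=z*(y@z); y/=np.linalg.norm(y)
    Rt=np.stack([np.cross(y,z),y,z],1); dr=(Ro.from_matrix(Rt)*Ro.from_quat(s['ee_rot']).inv()).as_rotvec()
    dp=np.array(p)-s['tool_pos']
    print('t',s['time'],'now',np.round(s['tool_pos'],4),'turn',np.round(dr/2,3),'deg',round(np.degrees(np.linalg.norm(dr)),1),'shift',np.round(dp/.5,4),'mm',np.round(dp*1000,1))
E
python3 - <<'E'
from h import *
goto([.528,.028,.20],-28.8,241.2,36)
E
```

```text
t 5.95 now [0.5652 0.0919 0.2453] turn [ 0.326 -0.01  -0.454] deg 64.1 shift [-0.0745 -0.1278 -0.0906] mm [-37.2 -63.9 -45.3]
```

{"method": "move_arm", "body": {
  "deltas": [
    [0.326,-0.01,-0.454,-0.075,-0.128,0,-1],
    [0.326,-0.01,-0.454,-0.075,-0.128,0,-1],
    [0.326,-0.01,-0.454,-0.075,-0.128,-0.03,-1],
    [0.326,-0.01,-0.454,-0.075,-0.128,-0.06,-1],
    [0.326,-0.01,-0.454,-0.075,-0.128,-0.09,-1],
    [0.326,-0.01,-0.454,-0.075,-0.128,-0.09,-1],
    [0.326,-0.01,-0.454,-0.075,-0.128,-0.09,-1],
    [0.326,-0.01,-0.454,-0.075,-0.128,-0.09,-1]
  ]
}}

```text
time: 6.75
tool_pos: [0.5268, 0.0284, 0.1981]
ee_rot: [0.818, 0.485, 0.267, -0.158]
wrist_force: [-0.2, -1.2, 0.5]
gripper_width: 1.001
finger_force: 0.0
```

Run:
```python
from h import *
im,d,R,t,K=shot('wrist','w3.png')
s=robot.state(); print(s['tool_pos'],s['joints'])
goto([.528,.028,.20],-28.8,241.2,36,s)
```

```text
[0.52638346 0.02847725 0.19762328] [-0.47646857 -0.20468054  2.00825621  0.64734802  1.36880084 -0.11848728]
t 6.8 now [0.5264 0.0285 0.1976] turn [-0.002  0.001 -0.   ] deg 0.2 shift [ 0.0032 -0.001   0.0048] mm [ 1.6 -0.5  2.4]
```

View pics/w3.png

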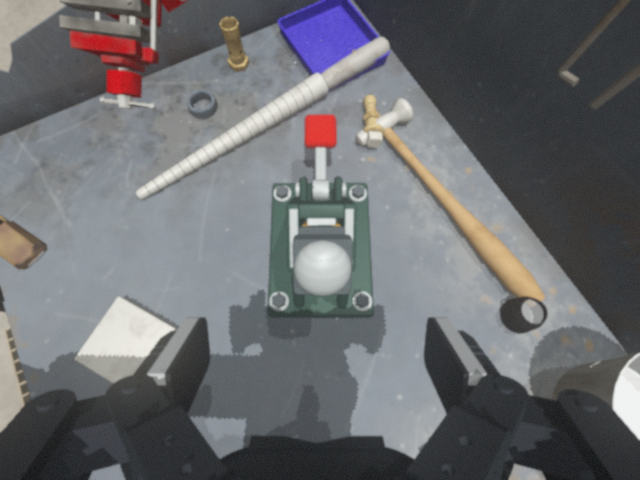

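The view is straight: dome (322,267), pad (321,131), fingers symmetric about column 318. I locate the dome's centre in the tool frame.

Run:
```python
from h import *
from scipy.optimize import least_squares
im,d,R,t,K=load('w3'); P=cloud(d,R,t,K)
mm=np.zeros((480,640),np.uint8); cv2.circle(mm,(322,268),24,1,-1); Q=P[mm>0]
f=least_squares(lambda p:np.linalg.norm(Q-p,axis=1)-.0203,[.55,.07,.12],loss='soft_l1',f_scale=.001); c=f.x
s=robot.state(); Rt=Ro.from_quat(s['ee_rot']).as_matrix()
print('dome centre',c,'in tool',Rt.T@(c-s['tool_pos']))
hsv=cv2.cvtColor(im,cv2.COLOR_RGB2HSV); red=((hsv[...,0]<6)|(hsv[...,0]>174))&(hsv[...,1]>140); red[:110]=0; red[160:]=0; red[:,:290]=0;red[:,350:]=0
Q=P[red]; print('pad',Q.mean(0),cv2.minAreaRect((Q[:,:2]*1000).astype(np.float32)))
b=[ray(u,v,.013,R,t,K)[:2] for u,v in [(282,192),(358,192),(362,300),(279,300)]]
for i,j in [(0,1),(1,2),(3,2),(3,0)]: D=b[j]-b[i]; print(i,j,np.degrees(np.arctan2(D[1],D[0])),np.hypot(*D))
print('base centre',np.mean(b,0))
# bright collar/face strip
a=np.radians(61.2); X=np.array([np.cos(a),np.sin(a)]); print('centre in holder from pad', (c[:2]-Q.mean(0)[:2])@X+.115,(c[:2]-Q.mean(0)[:2])@[-X[1],X[0]])
```

```text
dome centre [0.55204102 0.06849809 0.1232077 ] in tool [-0.00571836  0.00325041  0.08805903]
pad [0.62008698 0.19319018 0.06733753] ((575.1917724609375, 108.97675323486328), (228.098388671875, 28.08110809326172), 61.88008117675781)
0 1 -28.63503558945852 0.07810776484989101
1 2 -118.74735932786153 0.11170131294764778
3 2 -28.66369170316834 0.07756032700891335
3 0 61.533505423546636 0.11166279011342169
base centre [0.57671046 0.11294151]
centre in holder from pad -0.02704989765935127 -0.00044174203057840283
```

Run:
```python
from h import *
c=np.array([.5520,.0685,.1232]); h=np.radians(241.3);k=np.radians(36)
a=np.array([np.cos(h)*np.sin(k),np.sin(h)*np.sin(k),np.cos(k)])
goto(c-.018*a,-28.7,241.3,36)
print('lift 45 along a', a*.045/.5)
```

```text
t 6.8 now [0.5264 0.0285 0.1976] turn [-0.002  0.001  0.001] deg 0.2 shift [ 0.0614  0.0986 -0.178 ] mm [ 30.7  49.3 -89. ]
lift 45 along a [-0.02540415 -0.04640162  0.07281153]
```

{"method": "move_arm", "body": {
  "deltas": [
    [0,0,0,0.02,0.03,-0.05,-1],
    [0,0,0,0.04,0.06,-0.1,-1],
    [0,0,0,0.06,0.095,-0.16,-1],
    [0,0,0,0.061,0.098,-0.177,-1],
    [0,0,0,0.061,0.098,-0.177,-1],
    [0,0,0,0.061,0.098,-0.177,-1],
    [0,0,0,0.061,0.098,-0.177,-1],
    [0,0,0,0.061,0.098,-0.177,-1]
  ]
}}

```text
time: 7.6
tool_pos: [0.5591, 0.0772, 0.1123]
ee_rot: [0.816, 0.488, 0.268, -0.156]
wrist_force: [-0.6, -0.0, -0.3]
gripper_width: 0.998
finger_force: 0.0
```

Run:
```python
from h import *
im,d,R,t,K=shot('wrist','w4.png')
c=np.array([.5520,.0685,.1232]); h=np.radians(241.3);k=np.radians(36)
a=np.array([np.cos(h)*np.sin(k),np.sin(h)*np.sin(k),np.cos(k)])
goto(c-.018*a,-28.7,241.3,36)
cv2.imwrite('pics/c4.png',im[150:480,120:520,::-1]); print(robot.state()['wrist_force'])
```

```text
t 7.65 now [0.5589 0.0773 0.1121] turn [ 0.001  0.003 -0.003] deg 0.5 shift [-0.0037  0.0009 -0.0069] mm [-1.8  0.5 -3.5]
[ 0.19576224 -0.29896729 -0.17081536]
```

View pics/c4.png

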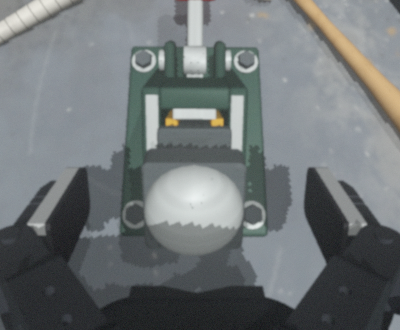

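The dome at (194,210) of the crop sits centred between the open fingers at 88 and 305. I close and lift along the axis.

{"method": "move_arm", "body": {
  "deltas": [
    [0,0,0,-0.004,0,-0.007,-1],
    [0,0,0,-0.004,0,-0.007,0.2],
    [0,0,0,-0.004,0,-0.007,1],
    [0,0,0,-0.004,0,-0.007,1],
    [0,0,0,-0.004,0,-0.007,1],
    [0,0,0,-0.004,0,-0.007,1],
    [0,0,0,-0.004,0,-0.007,1],
    [0,0,0,-0.004,0,-0.007,1]
  ],
  "grip_force": 60
}}

```text
time: 8.45
tool_pos: [0.5564, 0.0779, 0.1074]
ee_rot: [0.816, 0.488, 0.267, -0.157]
wrist_force: [2.8, -0.4, -1.5]
gripper_width: 0.428
finger_force: 61.5
```

{"method": "move_arm", "body": {
  "deltas": [
    [0,0,0,-0.006,-0.012,0.02,1],
    [0,0,0,-0.012,-0.023,0.04,1],
    [0,0,0,-0.018,-0.035,0.06,1],
    [0,0,0,-0.026,-0.047,0.08,1],
    [0,0,0,-0.034,-0.06,0.1,1],
    [0,0,0,-0.04,-0.074,0.12,1],
    [0,0,0,-0.047,-0.086,0.14,1],
    [0,0,0,-0.047,-0.086,0.14,1]
  ]
}}

```text
time: 9.25
tool_pos: [0.5334, 0.0337, 0.1794]
ee_rot: [0.816, 0.488, 0.268, -0.155]
wrist_force: [0.2, -0.6, -3.4]
gripper_width: 0.433
finger_force: 62.5
```

Run:
```python
from h import *
goto([.433,-.29,.25],-10.4)
print(robot.state()['joints'])
```

```text
t 9.25 now [0.5334 0.0337 0.1794] turn [-0.297  0.108  0.151] deg 40.1 shift [-0.2009 -0.6474  0.1413] mm [-100.4 -323.7   70.6]
[-0.45711265 -0.17282509  2.014514    0.65143767  1.32418347 -0.13628616]
```

{"method": "move_arm", "body": {
  "deltas": [
    [0,0,0,0,0,0.1,1],
    [-0.1,0.036,0.05,-0.03,-0.1,0.16,1],
    [-0.297,0.108,0.151,-0.2,-0.647,0.16,1],
    [-0.297,0.108,0.151,-0.2,-0.647,0.16,1],
    [-0.297,0.108,0.151,-0.2,-0.647,0.16,1],
    [-0.297,0.108,0.151,-0.2,-0.647,0.16,1],
    [-0.297,0.108,0.151,-0.2,-0.647,0.16,1],
    [-0.297,0.108,0.151,-0.2,-0.647,0.16,1]
  ]
}}

```text
time: 10.05
tool_pos: [0.4325, -0.2891, 0.257]
ee_rot: [0.768, 0.641, -0.001, -0.001]
wrist_force: [0.2, 0.5, -3.9]
gripper_width: 0.431
finger_force: 62.5
```

Run:
```python
from h import *
goto([.4292,-.302,.25],-10.4)
```

```text
t 10.05 now [ 0.4325 -0.2891  0.257 ] turn [-0.    -0.001 -0.001] deg 0.2 shift [-0.0067 -0.0259 -0.0141] mm [ -3.3 -12.9  -7. ]
```

{"method": "move_arm", "body": {
  "deltas": [
    [0,0,0,-0.007,-0.026,-0.06,1],
    [0,0,0,-0.007,-0.026,-0.1,1],
    [0,0,0,-0.007,-0.026,-0.12,1],
    [0,0,0,-0.007,-0.026,-0.12,1],
    [0,0,0,-0.007,-0.026,-0.12,1],
    [0,0,0,-0.007,-0.026,-0.12,1],
    [0,0,0,-0.007,-0.026,-0.12,1],
    [0,0,0,-0.007,-0.026,-0.12,1]
  ]
}}

```text
time: 10.85
tool_pos: [0.4297, -0.3016, 0.1983]
ee_rot: [0.768, 0.64, -0.001, -0.0]
wrist_force: [-0.2, -0.2, -2.8]
gripper_width: 0.432
finger_force: 62.4
```

Run:
```python
from h import *
goto([.4292,-.302,.20],-10.4); p=robot.state()['tool_pos']
for n in ['scene','side']:
    im,d,R,t,K=shot(n,n+'2.png'); P=cloud(d,R,t,K); hsv=cv2.cvtColor(im,cv2.COLOR_RGB2HSV)
    m=(np.hypot(P[...,0]-p[0],P[...,1]-p[1])<.035)&(P[...,2]<p[2]-.003)&(P[...,2]>.075)&(d>0)&(hsv[...,1]<100)
    Q=P[m]-p; print(n,m.sum(), -R.T@t)
    for z in np.arange(-.075,0,.006):
        q=Q[np.abs(Q[:,2]-z)<.003]
        if len(q): print(round(z,3),len(q),np.round(q.mean(0)*1000,1), np.round(q[:,:2].min(0)*1000,1),np.round(q[:,:2].max(0)*1000,1))
    # top of hole: dark region near hole2 on rack plane
```

```text
t 10.85 now [ 0.4297 -0.3016  0.1983] turn [ 0.    -0.001 -0.   ] deg 0.1 shift [-0.0009 -0.0009  0.0035] mm [-0.5 -0.4  1.7]
scene 367 [-0.34769682 -0.64367411  0.81085566]
-0.063 17 [ -3.2  -0.7 -61.9] [-7.3 -6.4] [0.9 9.2]
-0.057 23 [ -2.7  -2.8 -57.3] [-9.3 -7.9] [7.1 7.3]
-0.051 35 [ -3.1  -1.4 -51.4] [-7.3 -8.6] [8.3 8. ]
-0.045 26 [ -3.6  -2.7 -44.8] [-7.8 -9.1] [6.8 7. ]
-0.039 29 [ -4.1  -2.9 -39. ] [-8.8 -9.4] [8.3 6.5]
-0.033 38 [ -4.6  -3.9 -32.7] [ -9.5 -10.4] [10.7  7.2]
-0.027 30 [ -5.6  -2.1 -26.9] [-10.7 -10.8] [6.8 8.7]
-0.021 10 [ -8.8  -0.4 -22.4] [-11.9  -8.2] [-5.6  8.6]
-0.015 33 [ -9.6  -6.8 -13.5] [-18.2 -19.2] [11.6 15. ]
-0.009 111 [-6.8 -7.3 -9.3] [-19.4 -20.1] [15.9 18.3]
-0.003 15 [ -3.4 -10.   -4.9] [-12.3 -14.6] [ 7.6 -6.1]
side 433 [ 0.2408457  -0.97741115  0.7244156 ]
-0.069 2 [ -1.2  -3.1 -66.9] [-2.8 -3.4] [ 0.4 -2.7]
-0.063 20 [ -0.9  -5.2 -62.6] [-6.9 -8.1] [ 4.8 -2.8]
-0.057 20 [ -1.8  -5.4 -57.1] [-6.8 -7.7] [ 6.7 -3.4]
-0.051 29 [ -1.2  -6.2 -50.9] [ -8.7 -10. ] [ 6. -3.]
-0.045 29 [ -1.2  -6.7 -44.7] [ -8.8 -10. ] [ 5.4 -2.6]
-0.039 29 [ -1.   -6.2 -39. ] [-8.6 -9.1] [7.2 6.5]
-0.033 29 [ -1.7  -7.8 -32.8] [-9.5 -9.7] [ 6.3 -4.4]
-0.027 33 [ -2.   -8.1 -26.8] [-11.2 -10.6] [ 6.6 -4.8]
-0.021 6 [ -3.6  -8.9 -23. ] [ -9.7 -10.4] [ 2.6 -7.1]
-0.015 86 [ -3.4 -11.1 -13.5] [-19.3 -19. ] [17.2 15.2]
-0.009 130 [-2.3 -7.8 -9.8] [-17.5 -19.3] [16.1 11.4]
-0.003 20 [-2.3 -8.2 -4.3] [-11.7 -12.1] [ 8.  -0.7]
```

The stake hangs vertical and centred within about 1 mm, so I lower it.

{"method": "move_arm", "body": {
  "deltas": [
    [0,0,0,0,0,-0.04,1],
    [0,0,0,0,0,-0.08,1],
    [0,0,0,0,0,-0.12,1],
    [0,0,0,0,0,-0.16,1],
    [0,0,0,0,0,-0.2,1],
    [0,0,0,0,0,-0.23,1],
    [0,0,0,0,0,-0.24,1],
    [0,0,0,0,0,-0.24,1]
  ]
}}

```text
time: 11.75
tool_pos: [0.4288, -0.3011, 0.0767]
ee_rot: [0.768, 0.64, -0.001, -0.002]
wrist_force: [-1.0, 0.0, -4.1]
gripper_width: 0.433
finger_force: 62.4
```

{"method": "move_arm", "body": {
  "deltas": [
    [0,0,0,0,0,-0.003,1],
    [0,0,0,0,0,-0.005,1],
    [0,0,0,0,0,-0.007,1],
    [0,0,0,0,0,-0.007,0],
    [0,0,0,0,0,-0.007,-1],
    [0,0,0,0,0,-0.007,-1],
    [0,0,0,0,0,-0.007,-1],
    [0,0,0,0,0,-0.007,-1]
  ]
}}

```text
time: 12.55
tool_pos: [0.4293, -0.3015, 0.074]
ee_rot: [0.768, 0.64, -0.001, -0.001]
wrist_force: [0.5, -0.9, 0.2]
gripper_width: 1.004
finger_force: 0.0
```

Run:
```python
from h import *
goto([.4412,-.2371,.25],-10.4); print(robot.state()['wrist_force'])
```

```text
t 12.55 now [ 0.4293 -0.3015  0.074 ] turn [ 0.    -0.001 -0.   ] deg 0.1 shift [0.0238 0.1289 0.352 ] mm [ 11.9  64.4 176. ]
[ 0.52818602 -0.94348031  0.18349184]
```

{"method": "move_arm", "body": {
  "deltas": [
    [0,0,0,0,0,0.08,-1],
    [0,0,0,0,0,0.17,-1],
    [0,0,0,0,0,0.24,-1],
    [0,0,0,0.024,0.129,0.24,-1],
    [0,0,0,0.024,0.129,0.24,-1],
    [0,0,0,0.024,0.129,0.24,-1],
    [0,0,0,0.024,0.129,0.24,-1],
    [0,0,0,0.024,0.129,0.24,-1]
  ]
}}

```text
time: 13.35
tool_pos: [0.4407, -0.2375, 0.1931]
ee_rot: [0.768, 0.64, -0.001, -0.001]
wrist_force: [-0.0, 0.5, -0.1]
gripper_width: 1.0
finger_force: 0.0
```

Run:
```python
from h import *
goto([.4412,-.2371,.075],-10.4)
im,d,R,t,K=shot('wrist','w5.png'); P=cloud(d,R,t,K); hsv=cv2.cvtColor(im,cv2.COLOR_RGB2HSV)
s=robot.state(); Rt=Ro.from_quat(s['ee_rot']).as_matrix(); L=(P-s['tool_pos'])@Rt
m=(P[...,2]>.099)&(P[...,2]<.108)&(np.hypot(P[...,0]-.441,P[...,1]+.237)<.033)&(hsv[...,1]<90)
print('flat',m.sum(),P[m].mean(0),cv2.minAreaRect((P[m][:,:2]*1000).astype(np.float32)))
m=(P[...,2]>.08)&(P[...,2]<.12)&(np.hypot(P[...,0]-.429,P[...,1]+.302)<.03)
print('dome',m.sum(),P[m].max(0),P[m].mean(0));
```

```text
t 13.35 now [ 0.4407 -0.2375  0.1931] turn [-0.    -0.002  0.   ] deg 0.2 shift [ 0.001   0.0008 -0.2363] mm [   0.5    0.4 -118.1]
flat 3583 [ 0.44215562 -0.23380834  0.10407602] ((441.939208984375, -234.86767578125), (40.389488220214844, 40.01439666748047), 79.6539077758789)
dome 2771 [ 0.45125105 -0.27834145  0.11258709] [ 0.43083537 -0.29440422  0.10270031]
```

{"method": "move_arm", "body": {
  "deltas": [
    [0,0,0,0.002,0.003,-0.06,-1],
    [0,0,0,0.002,0.003,-0.12,-1],
    [0,0,0,0.002,0.003,-0.18,-1],
    [0,0,0,0.002,0.003,-0.22,-1],
    [0,0,0,0.002,0.003,-0.234,-1],
    [0,0,0,0.002,0.003,-0.234,-1],
    [0,0,0,0.002,0.003,-0.234,0.5],
    [0,0,0,0.002,0.003,-0.234,1]
  ]
}}

```text
time: 14.2
tool_pos: [0.4431, -0.2363, 0.0784]
ee_rot: [0.768, 0.64, -0.001, 0.0]
wrist_force: [0.0, 1.3, -0.1]
gripper_width: 0.691
finger_force: 0.0
```

{"method": "move_arm", "body": {
  "deltas": [
    [0,0,0,0,0,0,1],
    [0,0,0,0,0,0,1],
    [0,0,0,0,0,0,1],
    [0,0,0,0,0,0.03,1],
    [0,0,0,0,0,0.1,1],
    [0,0,0,0,0,0.2,1],
    [0,0,0,0,0,0.3,1],
    [0,0,0,0,0,0.35,1]
  ]
}}

```text
time: 15.0
tool_pos: [0.4433, -0.2361, 0.2579]
ee_rot: [0.768, 0.64, -0.0, 0.002]
wrist_force: [0.7, 0.1, -3.5]
gripper_width: 0.456
finger_force: 61.7
```

Run:
```python
from h import *
a=np.radians(241.35); A=np.array([np.cos(a)*.5,np.sin(a)*.5,.8660]); m=np.array([.5652,.0931,.085])
p=m+A*(.080+.017); print(p); goto(p,-28.65,241.35,30)
p=robot.state()['tool_pos']
for n in ['scene','side']:
    im,d,R,t,K=shot(n,n+'3.png'); P=cloud(d,R,t,K); hsv=cv2.cvtColor(im,cv2.COLOR_RGB2HSV)
    mm=(np.hypot(P[...,0]-p[0],P[...,1]-p[1])<.035)&(P[...,2]<p[2]-.003)&(P[...,2]>p[2]-.09)&(d>0)&(hsv[...,1]<100)
    Q=P[mm]-p; print(n,mm.sum())
    for z in np.arange(-.069,0,.012):
        q=Q[np.abs(Q[:,2]-z)<.003]
        if len(q): print(round(z,3),len(q),np.round(q.mean(0)*1000,1), np.round(q[:,:2].min(0)*1000,1),np.round(q[:,:2].max(0)*1000,1))
```

```text
[0.54194629 0.0505381  0.169002  ]
t 15.0 now [ 0.4433 -0.2361  0.2579] turn [ 0.25  -0.087 -0.155] deg 35.1 shift [ 0.1974  0.5733 -0.1778] mm [ 98.7 286.7 -88.9]
scene 451
-0.069 20 [ -2.6  -2.6 -68.5] [-7.5 -8.2] [5.3 5.8]
-0.057 30 [ -4.3  -3.6 -57. ] [-8.4 -9.9] [5.2 6.7]
-0.045 38 [ -5.7  -5.  -44.6] [-11.1 -10.3] [8.7 4.9]
-0.033 36 [ -5.1  -4.6 -33. ] [-12.6 -11. ] [7.4 9.6]
-0.021 23 [-10.5  -6.8 -19.3] [-17.5 -20.8] [10.6 14. ]
-0.009 42 [-7.5 -7.1 -9.1] [-15.2 -13. ] [6.1 4.3]
side 476
-0.069 10 [ -0.9  -6.3 -68. ] [-5.9 -8.3] [ 5.6 -3.3]
-0.057 30 [ -0.6  -7.5 -56.9] [ -7.3 -10.6] [ 6.6 -0.8]
-0.045 31 [ -1.9  -8.5 -45. ] [ -9.  -11.4] [ 5.4 -5.9]
-0.033 38 [ -1.8  -8.8 -33.1] [ -9.5 -11.4] [6.9 3.3]
-0.021 15 [ -3.6 -12.7 -21.3] [-15.9 -15.7] [ 8.2 -9.3]
-0.009 63 [-2.3 -8.4 -9.5] [-12.4 -14.7] [12.1  7. ]
```

{"method": "move_arm", "body": {
  "deltas": [
    [0.25,-0.087,-0.155,0.19,0.56,0,1],
    [0.25,-0.087,-0.155,0.19,0.56,0,1],
    [0.25,-0.087,-0.155,0.19,0.56,0,1],
    [0.25,-0.087,-0.155,0.19,0.56,0,1],
    [0.25,-0.087,-0.155,0.19,0.56,0,1],
    [0.25,-0.087,-0.155,0.19,0.56,-0.05,1],
    [0.25,-0.087,-0.155,0.19,0.56,-0.14,1],
    [0.25,-0.087,-0.155,0.19,0.56,-0.14,1]
  ]
}}

```text
time: 15.9
tool_pos: [0.5314, 0.0474, 0.1731]
ee_rot: [0.83, 0.493, 0.217, -0.14]
wrist_force: [-2.1, 0.3, -4.7]
gripper_width: 0.456
finger_force: 62.0
```

Run:
```python
from h import *
a=np.radians(241.35); A=np.array([np.cos(a)*.5,np.sin(a)*.5,.8660]); m=np.array([.5652,.0931,.085])
goto(m+A*.083,-28.65,241.35,30)
im,d,R,t,K=shot('wrist','w6.png')
for n in ['scene','side']: shot(n,n+'4.png')
a,b,c=[load(x)[0] for x in ('w6','scene4','side4')]
cv2.imwrite('pics/c6.png',np.hstack([cv2.resize(a[60:420,140:500],(380,380)),cv2.resize(c[100:260,260:420],(380,380))])[:,:,::-1])
```

```text
t 15.9 now [0.5314 0.0474 0.1731] turn [-0.004 -0.008 -0.003] deg 1.1 shift [ 0.0278  0.0185 -0.0324] mm [ 13.9   9.2 -16.2]
```

View pics/c6.png

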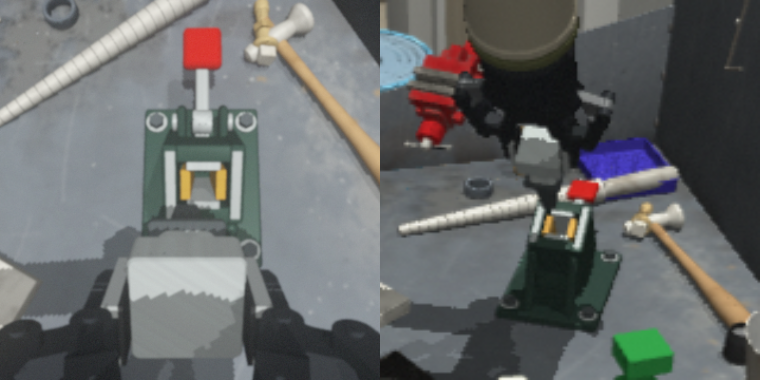

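The wrist half shows the socket's mouth at about (203,185) between the brass cheeks, with the stake head below at (188,300). I measure the mouth from the brass.

Run:
```python
from h import *
h=np.radians(61.35); X=np.array([np.cos(h),np.sin(h)]); Y=np.array([-X[1],X[0]]); o=np.array([.5652,.0931])
for n in ['w6','side4','scene4']:
    im,d,R,t,K=load(n); P=cloud(d,R,t,K); hsv=cv2.cvtColor(im,cv2.COLOR_RGB2HSV)
    m=(hsv[...,0]>14)&(hsv[...,0]<28)&(hsv[...,1]>140)&(hsv[...,2]>120)
    m&=(np.hypot(P[...,0]-.565,P[...,1]-.093)<.05)
    nl,lab,st,ce=cv2.connectedComponentsWithStats(m.astype(np.uint8))
    for k in range(1,nl):
        if st[k,4]>8:
            c=[]
            for u,v in [(st[k,0],st[k,1]),(st[k,0]+st[k,2]-1,st[k,1]+st[k,3]-1),tuple(ce[k])]:
                w=ray(u,v,.085,R,t,K); c.append(np.round([(w[:2]-o)@X*1000,(w[:2]-o)@Y*1000],1))
            Q=P[lab==k]; L=np.stack([(Q[:,:2]-o)@X,(Q[:,:2]-o)@Y,Q[:,2]],1)*1000
            print(n,st[k],c,'cloud',np.round(L.mean(0),1),np.round(L.min(0),1),np.round(L.max(0),1))
# stake head in tool frame (w6)
im,d,R,t,K=load('w6'); P=cloud(d,R,t,K); s=robot.state(); Rt=Ro.from_quat(s['ee_rot']).as_matrix(); L=(P-s['tool_pos'])@Rt
m=(np.abs(L[...,0])<.035)&(np.abs(L[...,1])<.0215)&(L[...,2]<-.02)&(L[...,2]>-.035); q=L[m]
print(m.sum(),q.mean(0),np.percentile(q,[1,99],axis=0), np.linalg.lstsq(np.c_[q[:,:2],np.ones(len(q))],q[:,2],rcond=None)[0])
```

```text
w6 [311 220  10  29 237] [array([14.1, 14.4]), array([-5.9,  8. ]), array([ 3.8, 11.2])] cloud [ 4.5 11.3 81.9] [-4.6  8.1 42.1] [14.  15.8 88.5]
w6 [344 220  11  29 248] [array([14.1, -8.6]), array([ -5.8, -15.3]), array([  4.1, -12. ])] cloud [  4.7 -12.2  82.2] [ -4.2 -17.4  51.5] [18.5 -8.8 88.9]
side4 [328 191   5   7  23] [array([ 7.8, 17.6]), array([-16.2,   2.6]), array([-4.5,  9.4])] cloud [ 4.4 11.4 79.8] [-2.7  7.9 73.8] [14.  15.4 83.7]
side4 [339 192   4   8  20] [array([10.4, -7.6]), array([-18.7, -21. ]), array([ -4.9, -14.6])] cloud [  4.6 -12.8  79.4] [ -3.1 -15.5  68.4] [16.7 -9.6 88.5]
scene4 [290 200   5   6  23] [array([ 15. , -12.6]), array([ -8.4, -12.4]), array([  2.6, -11.3])] cloud [  3.1 -11.5  84.7] [-33.4 -18.1  77.9] [ 12.9   7.7 117. ]
scene4 [282 203   4   7  15] [array([10.2,  9.1]), array([-15.9,  12.6]), array([-2.2, 11.1])] cloud [ 3.2  9.  81.4] [-8.9  0.1 71.7] [20.4 12.8 86.1]
1205 [ 0.00053773  0.01472022 -0.02823568] [[-0.01510628  0.01258316 -0.03473275]
 [ 0.00820491  0.02104355 -0.02035824]] [ 0.10701008 -0.32171389 -0.02355752]
```

```bash
cat >> h.py <<'E'
hh=np.radians(241.35); A=np.array([np.cos(hh)*.5,np.sin(hh)*.5,.8660]); M=np.array([.5666,.0947,.085])
def rel():
    s=robot.state(); v=s['tool_pos']-M; a=np.array([-np.cos(hh)*.866,-np.sin(hh)*.866,.5]); y=np.cross(A,a)
    print('TCP in socket (x,y,z mm)',np.round(np.array([v@a,v@y,v@A])*1000,1),'F',np.round(s['wrist_force'],1))
E
python3 - <<'E'
from h import *
rel(); goto(M+A*.083,-28.65,241.35,30); print(A*.04/.5)
E
```

```text
TCP in socket (x,y,z mm) [ -2.    1.8 113.5] F [ 0.6 -0.1 -2.5]
t 16.05 now [0.537  0.0442 0.1823] turn [-0.003 -0.002 -0.001] deg 0.4 shift [ 0.0194  0.0281 -0.0508] mm [  9.7  14.1 -25.4]
[-0.01917831 -0.0351026   0.06928   ]
```

{"method": "move_arm", "body": {
  "deltas": [
    [-0.003,-0.002,-0.001,0.007,0.01,-0.018,1],
    [-0.003,-0.002,-0.001,0.013,0.019,-0.034,1],
    [-0.003,-0.002,-0.001,0.019,0.028,-0.051,1],
    [-0.003,-0.002,-0.001,0.019,0.028,-0.051,1],
    [-0.003,-0.002,-0.001,0.019,0.028,-0.051,1],
    [-0.003,-0.002,-0.001,0.019,0.028,-0.051,1],
    [-0.003,-0.002,-0.001,0.019,0.028,-0.051,1],
    [-0.003,-0.002,-0.001,0.019,0.028,-0.051,1]
  ]
}}

```text
time: 16.85
tool_pos: [0.5468, 0.0584, 0.1567]
ee_rot: [0.83, 0.493, 0.223, -0.131]
wrist_force: [0.1, 0.3, -3.1]
gripper_width: 0.458
finger_force: 62.1
```

Run:
```python
from h import *
rel(); goto(M+A*.055,-28.65,241.35,30)
```

```text
TCP in socket (x,y,z mm) [ 0.  -0.1 82.7] F [ 0.1  0.3 -3.1]
t 16.85 now [0.5468 0.0584 0.1567] turn [ 0.     0.001 -0.   ] deg 0.1 shift [ 0.0132  0.0244 -0.048 ] mm [  6.6  12.2 -24. ]
```

{"method": "move_arm", "body": {
  "deltas": [
    [0,0,0,0.002,0.004,-0.008,1],
    [0,0,0,0.004,0.008,-0.016,1],
    [0,0,0,0.007,0.012,-0.024,1],
    [0,0,0,0.009,0.016,-0.032,1],
    [0,0,0,0.011,0.02,-0.04,1],
    [0,0,0,0.013,0.024,-0.048,1],
    [0,0,0,0.013,0.024,-0.048,1],
    [0,0,0,0.013,0.024,-0.048,1]
  ]
}}

```text
time: 17.65
tool_pos: [0.5531, 0.0706, 0.1322]
ee_rot: [0.83, 0.493, 0.223, -0.132]
wrist_force: [0.0, 0.2, -3.4]
gripper_width: 0.456
finger_force: 62.2
```

Run:
```python
from h import *
rel(); goto(M+A*.034,-28.65,241.35,30)
```

```text
TCP in socket (x,y,z mm) [-0.3  0.3 54.7] F [ 0.   0.2 -3.4]
t 17.65 now [0.5531 0.0706 0.1322] turn [ 0.     0.001 -0.001] deg 0.1 shift [ 0.0107  0.0183 -0.0355] mm [  5.4   9.1 -17.7]
```

The foot is inside with no contact force, so I carry on to about 14 mm above the face.

{"method": "move_arm", "body": {
  "deltas": [
    [0,0,0,0.003,0.005,-0.009,1],
    [0,0,0,0.005,0.009,-0.018,1],
    [0,0,0,0.007,0.012,-0.024,1],
    [0,0,0,0.009,0.015,-0.03,1],
    [0,0,0,0.01,0.018,-0.035,1],
    [0,0,0,0.01,0.018,-0.035,1],
    [0,0,0,0.01,0.018,-0.035,1],
    [0,0,0,0.01,0.018,-0.035,1]
  ]
}}

```text
time: 18.45
tool_pos: [0.5585, 0.0793, 0.115]
ee_rot: [0.83, 0.493, 0.223, -0.131]
wrist_force: [4.5, -1.5, -5.0]
gripper_width: 0.458
finger_force: 62.0
```

Run:
```python
from h import *
rel()
im,d,R,t,K=shot('wrist','w7.png');
```

```text
TCP in socket (x,y,z mm) [-0.  -0.3 34.7] F [ 4.5 -1.5 -5. ]
```

{"method": "move_arm", "body": {
  "deltas": [
    [0,0,0,0,0,0,0],
    [0,0,0,0,0,0,-1],
    [0,0,0,0,0,0,-1],
    [0,0,0,0,0,0,-1],
    [0,0,0,0,0,0,-1],
    [0,0,0,0,0,0,-1],
    [0,0,0,0,0,0,-1],
    [0,0,0,0,0,0,-1]
  ]
}}

```text
time: 19.3
tool_pos: [0.5581, 0.0796, 0.1148]
ee_rot: [0.83, 0.493, 0.223, -0.132]
wrist_force: [1.0, -0.4, -0.4]
gripper_width: 1.002
finger_force: 0.0
```

{"method": "move_arm", "body": {
  "deltas": [
    [0,0,0,-0.01,-0.018,0.035,-1],
    [0,0,0,-0.029,-0.053,0.104,-1],
    [0,0,0,-0.043,-0.079,0.156,-1],
    [0,0,0,-0.053,-0.097,0.19,-1],
    [0,0,0,-0.053,-0.097,0.19,-1],
    [0,0,0,-0.053,-0.097,0.19,-1],
    [0,0,0,-0.053,-0.097,0.19,-1],
    [0,0,0,-0.053,-0.097,0.19,-1]
  ]
}}

```text
time: 20.1
tool_pos: [0.531, 0.0318, 0.2082]
ee_rot: [0.83, 0.493, 0.222, -0.133]
wrist_force: [0.3, 0.8, -0.6]
gripper_width: 0.997
finger_force: 0.0
```

Run:
```python
from h import *
rel()
im,d,R,t,K=shot('wrist','w8.png'); P=cloud(d,R,t,K)
a=np.array([-np.cos(hh)*.866,-np.sin(hh)*.866,.5]); y=np.cross(A,a); L=(P-M)@np.stack([a,y,A],1)
m=(np.abs(L[...,0])<.04)&(np.abs(L[...,1])<.03)&(L[...,2]>.035)&(L[...,2]<.08); q=L[m]
zt=np.median(q[:,2]); q=q[np.abs(q[:,2]-zt)<.012]
c=np.linalg.lstsq(np.c_[q[:,:2],np.ones(len(q))],q[:,2],rcond=None)[0]; r=np.abs(q[:,2]-q[:,:2]@c[:2]-c[2]); q=q[r<.003]; c=np.linalg.lstsq(np.c_[q[:,:2],np.ones(len(q))],q[:,2],rcond=None)[0]
print('top z',zt,len(q),'mean',q.mean(0),'plane',c,cv2.minAreaRect((q[:,:2]*1000).astype(np.float32)))
side=shot('side','side5.png')[0]
cv2.imwrite('pics/c8.png',np.hstack([cv2.resize(im[60:420,140:500],(380,380)),cv2.resize(side[100:260,260:420],(380,380))])[:,:,::-1])
```

```text
TCP in socket (x,y,z mm) [ -1.    1.1 142.8] F [ 0.3  0.8 -0.6]
top z 0.05728703392331022 3376 mean [-0.00538497  0.00020529  0.05742199] plane [ 0.07971867 -0.00030995  0.05785134] ((-6.288817405700684, 0.17296409606933594), (40.06460952758789, 39.9673957824707), 89.9923095703125)
```

View pics/c8.png

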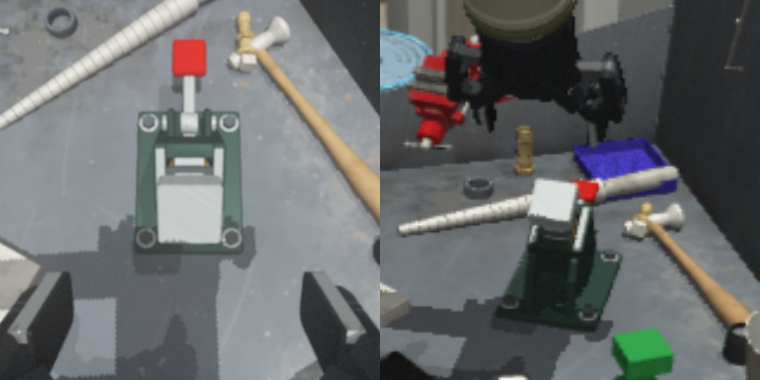

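The flat stake stands released about 12 mm proud with a slight lean of 0.08 rad to -x; its head is at (190,208) in the left half. Now the bar.

Run:
```python
from h import *
goto([.4532,-.1725,.22],-10.4)
```

```text
t 20.2 now [0.5312 0.0317 0.2087] turn [-0.248  0.087  0.155] deg 34.9 shift [-0.156  -0.4083  0.0227] mm [ -78.  -204.2   11.3]
```

{"method": "move_arm", "body": {
  "deltas": [
    [-0.248,0.087,0.155,-0.156,-0.408,0.023,-1],
    [-0.248,0.087,0.155,-0.156,-0.408,0.023,-1],
    [-0.248,0.087,0.155,-0.156,-0.408,0.023,-1],
    [-0.248,0.087,0.155,-0.156,-0.408,0.023,-1],
    [-0.248,0.087,0.155,-0.156,-0.408,0.023,-1],
    [-0.248,0.087,0.155,-0.156,-0.408,0.023,-1],
    [-0.248,0.087,0.155,-0.156,-0.408,0.023,-1],
    [-0.248,0.087,0.155,-0.156,-0.408,0.023,-1]
  ]
}}

```text
time: 21.0
tool_pos: [0.4537, -0.1721, 0.2207]
ee_rot: [0.768, 0.641, 0.001, 0.0]
wrist_force: [0.3, -0.3, -0.1]
gripper_width: 0.999
finger_force: 0.0
```

Run:
```python
from h import *
goto([.4532,-.1725,.069],-10.4)
im,d,R,t,K=shot('wrist','w9.png'); P=cloud(d,R,t,K)
m=(P[...,2]>.1)&(P[...,2]<.112)&(np.hypot(P[...,0]-.4532,P[...,1]+.1725)<.03)
print(m.sum(),P[m].mean(0),cv2.minAreaRect((P[m][:,:2]*1000).astype(np.float32)))
```

```text
t 21.0 now [ 0.4537 -0.1721  0.2207] turn [-0.     0.001 -0.001] deg 0.2 shift [-0.001  -0.0008 -0.3035] mm [  -0.5   -0.4 -151.7]
915 [ 0.45394246 -0.16904872  0.10575404] ((454.0320739746094, -169.89581298828125), (22.245107650756836, 21.704622268676758), 79.40895080566406)
```

{"method": "move_arm", "body": {
  "deltas": [
    [0,0,0,0,0.002,-0.09,-1],
    [0,0,0,0,0.002,-0.17,-1],
    [0,0,0,0,0.002,-0.23,-1],
    [0,0,0,0,0.002,-0.28,-1],
    [0,0,0,0,0.002,-0.302,-1],
    [0,0,0,0,0.002,-0.302,-1],
    [0,0,0,0,0.002,-0.302,0],
    [0,0,0,0,0.002,-0.302,1]
  ],
  "grip_force": 110
}}

```text
time: 21.85
tool_pos: [0.455, -0.1725, 0.0721]
ee_rot: [0.768, 0.641, 0.002, 0.002]
wrist_force: [-0.2, -0.2, -0.1]
gripper_width: 0.691
finger_force: 0.0
```

{"method": "move_arm", "body": {
  "deltas": [
    [0,0,0,0,0,0,1],
    [0,0,0,0,0,0,1],
    [0,0,0,0,0,0,1],
    [0,0,0,0,0,0,1],
    [0,0,0,0,0,0,1],
    [0,0,0,0,0,0,1],
    [0,0,0,0,0,0,1],
    [0,0,0,0,0,0,1]
  ],
  "grip_force": 110
}}

```text
time: 22.65
tool_pos: [0.4544, -0.1724, 0.0714]
ee_rot: [0.768, 0.64, 0.001, 0.002]
wrist_force: [-1.0, 0.3, 6.1]
gripper_width: 0.245
finger_force: 108.5
```

{"method": "move_arm", "body": {
  "deltas": [
    [0,0,0,0,0,0.04,1],
    [0,0,0,0,0,0.12,1],
    [0,0,0,0,0,0.2,1],
    [0,0,0,0,0,0.28,1],
    [0,0,0,0,0,0.36,1],
    [0,0,0,0,0,0.36,1],
    [0,0,0,0,0,0.36,1],
    [0,0,0,0,0,0.36,1]
  ]
}}

```text
time: 23.45
tool_pos: [0.4527, -0.1715, 0.2483]
ee_rot: [0.768, 0.64, 0.0, -0.0]
wrist_force: [-0.7, 0.5, -2.6]
gripper_width: 0.243
finger_force: 110.7
```

Run:
```python
from h import *
p=robot.state()['tool_pos']
goto(M+A*.145+np.array([.0013,.0023,-.0013])*-1,-28.65,241.35,30)
for n in ['scene','side']:
    im,d,R,t,K=shot(n,n+'6.png'); P=cloud(d,R,t,K)
    mm=(np.hypot(P[...,0]-p[0],P[...,1]-p[1])<.03)&(P[...,2]<p[2]-.003)&(P[...,2]>p[2]-.1)&(d>0)
    Q=P[mm]-p; print(n,mm.sum(),Q[:,2].min())
    for z in np.arange(-.069,0,.012):
        q=Q[np.abs(Q[:,2]-z)<.003]
        if len(q): print(round(z,3),len(q),np.round(q.mean(0)*1000,1), np.round(q[:,:2].min(0)*1000,1),np.round(q[:,:2].max(0)*1000,1))
```

```text
t 23.45 now [ 0.4527 -0.1715  0.2483] turn [ 0.247 -0.088 -0.156] deg 35.0 shift [ 0.1556  0.4006 -0.0728] mm [ 77.8 200.3 -36.4]
scene 452 -0.06667487930674279
-0.069 1 [ -8.6  -6.1 -66.7] [-8.6 -6.1] [-8.6 -6.1]
-0.057 40 [ -6.5  -4.8 -57. ] [-13.2 -12.1] [ 7.7 10.3]
-0.045 45 [ -7.   -3.4 -44.9] [-14.1 -12.6] [ 7.1 10.9]
-0.033 42 [ -7.6  -4.  -32.6] [-13.2 -13.2] [ 3.1 11.7]
-0.021 45 [ -6.8  -5.  -20.7] [-14.2 -13.4] [ 7.1 10.4]
-0.009 45 [-6.8 -3.4 -9.3] [-13.8 -11.8] [ 6.2 11.1]
side 426 -0.06935107927535197
-0.069 10 [ -2.2  -7.5 -67.3] [-8.6 -9.8] [ 5.5 -3.3]
-0.057 36 [ -4.3  -8.1 -56.8] [-13.3 -13. ] [6.8 0.1]
-0.045 41 [ -4.6  -8.1 -45. ] [-13.3 -12.5] [6.6 1.1]
-0.033 38 [ -4.3  -8.1 -32.8] [-12.8 -12.5] [7.5 3.5]
-0.021 44 [ -3.6  -8.1 -20.9] [-12.7 -13.7] [7.6 5.7]
-0.009 39 [-3.4 -7.9 -9.1] [-12.9 -14. ] [7.8 6.9]
```

{"method": "move_arm", "body": {
  "deltas": [
    [0.247,-0.088,-0.156,0.156,0.4,0.03,1],
    [0.247,-0.088,-0.156,0.156,0.4,0.03,1],
    [0.247,-0.088,-0.156,0.156,0.4,0.03,1],
    [0.247,-0.088,-0.156,0.156,0.4,0.03,1],
    [0.247,-0.088,-0.156,0.156,0.4,0.03,1],
    [0.247,-0.088,-0.156,0.156,0.4,-0.02,1],
    [0.247,-0.088,-0.156,0.156,0.4,-0.07,1],
    [0.247,-0.088,-0.156,0.156,0.4,-0.07,1]
  ]
}}

```text
time: 24.35
tool_pos: [0.5287, 0.0287, 0.21]
ee_rot: [0.832, 0.492, 0.22, -0.133]
wrist_force: [0.2, 0.5, -2.9]
gripper_width: 0.24
finger_force: 110.2
```

Run:
```python
from h import *
rel(); goto(M+A*.126-np.array([.0006,.0011,-.0007]),-28.65,241.35,30)
```

```text
TCP in socket (x,y,z mm) [ -3.4   1.7 146.3] F [ 0.2  0.5 -2.9]
t 24.35 now [0.5287 0.0287 0.21  ] turn [ 0.001 -0.003  0.   ] deg 0.4 shift [ 0.0143  0.0192 -0.0304] mm [  7.1   9.6 -15.2]
```

{"method": "move_arm", "body": {
  "deltas": [
    [0.001,-0.003,0,0.004,0.006,-0.01,1],
    [0.001,-0.003,0,0.008,0.012,-0.02,1],
    [0.001,-0.003,0,0.012,0.018,-0.03,1],
    [0.001,-0.003,0,0.013,0.019,-0.03,1],
    [0.001,-0.003,0,0.013,0.019,-0.03,1],
    [0.001,-0.003,0,0.013,0.019,-0.03,1],
    [0.001,-0.003,0,0.013,0.019,-0.03,1],
    [0.001,-0.003,0,0.013,0.019,-0.03,1]
  ]
}}

```text
time: 25.15
tool_pos: [0.5382, 0.0374, 0.2005]
ee_rot: [0.83, 0.493, 0.226, -0.129]
wrist_force: [0.6, -1.1, -2.2]
gripper_width: 0.244
finger_force: 110.2
```

Run:
```python
from h import *
rel(); print(A*.008/.5)
```

```text
TCP in socket (x,y,z mm) [  2.4  -2.6 132. ] F [ 0.6 -1.1 -2.2]
[-0.00383566 -0.00702052  0.013856  ]
```

{"method": "move_arm", "body": {
  "deltas": [
    [0,0,0,-0.003,0.001,-0.007,1],
    [0,0,0,-0.005,0.002,-0.014,1],
    [0,0,0,-0.005,0.002,-0.014,1],
    [0,0,0,-0.005,0.002,-0.014,1],
    [0,0,0,-0.005,0.002,-0.014,1],
    [0,0,0,-0.005,0.002,-0.014,1],
    [0,0,0,-0.005,0.002,-0.014,1],
    [0,0,0,-0.005,0.002,-0.014,1]
  ]
}}

```text
time: 25.95
tool_pos: [0.5357, 0.0385, 0.1934]
ee_rot: [0.83, 0.493, 0.226, -0.129]
wrist_force: [-0.5, -0.3, -1.8]
gripper_width: 0.242
finger_force: 110.2
```

Run:
```python
from h import *
rel(); goto(M+A*.126,-28.65,241.35,30)
```

```text
TCP in socket (x,y,z mm) [ -1.3   0.2 125.9] F [-0.5 -0.3 -1.8]
t 25.95 now [0.5357 0.0385 0.1934] turn [0.    0.004 0.001] deg 0.5 shift [0.0014 0.0018 0.0015] mm [0.7 0.9 0.7]
```

{"method": "move_arm", "body": {
  "deltas": [
    [0,0,0,0.0005,0.001,-0.0017,1],
    [0,0,0,0.001,0.002,-0.0035,1],
    [0,0,0,0.0015,0.0025,-0.005,1],
    [0,0,0,0.002,0.0035,-0.007,1],
    [0,0,0,0.0025,0.0045,-0.0085,1],
    [0,0,0,0.003,0.005,-0.0105,1],
    [0,0,0,0.0035,0.006,-0.012,1],
    [0,0,0,0.004,0.007,-0.014,1]
  ]
}}

```text
time: 26.75
tool_pos: [0.5385, 0.0423, 0.1881]
ee_rot: [0.83, 0.493, 0.227, -0.129]
wrist_force: [-4.7, -1.7, 11.9]
gripper_width: 0.24
finger_force: 112.3
```

Run:
```python
from h import *
rel()
```

```text
TCP in socket (x,y,z mm) [  0.   -0.5 119. ] F [-4.7 -1.7 11.9]
```

{"method": "move_arm", "body": {
  "deltas": [
    [0,0,0,0.0005,0.001,-0.0017,1],
    [0,0,0,0.001,0.002,-0.0035,1],
    [0,0,0,0.001,0.0025,-0.005,1],
    [0,0,0,0.0015,0.0035,-0.007,1],
    [0,0,0,0.002,0.0045,-0.0085,1],
    [0,0,0,0.002,0.005,-0.0105,1],
    [0,0,0,0.0025,0.006,-0.012,1],
    [0,0,0,0.0025,0.006,-0.012,1]
  ]
}}

```text
time: 27.55
tool_pos: [0.5406, 0.0456, 0.1839]
ee_rot: [0.829, 0.493, 0.228, -0.129]
wrist_force: [-6.5, -0.3, 18.2]
gripper_width: 0.244
finger_force: 113.4
```

Run:
```python
from h import *
rel()
```

```text
TCP in socket (x,y,z mm) [  1.3  -0.7 113.5] F [-6.5 -0.3 18.2]
```

{"method": "move_arm", "body": {
  "deltas": [
    [0,0,0,0.0005,0.001,-0.0017,1],
    [0,0,0,0.001,0.002,-0.0035,1],
    [0,0,0,0.001,0.0025,-0.005,1],
    [0,0,0,0.001,0.003,-0.0065,1],
    [0,0,0,0.001,0.003,-0.008,1],
    [0,0,0,0.001,0.003,-0.008,1],
    [0,0,0,0.001,0.003,-0.008,1],
    [0,0,0,0.001,0.003,-0.008,1]
  ]
}}

```text
time: 28.35
tool_pos: [0.542, 0.0472, 0.1829]
ee_rot: [0.829, 0.494, 0.23, -0.129]
wrist_force: [-15.0, -4.0, 35.2]
gripper_width: 0.243
finger_force: 115.8
```

Run:
```python
from h import *
rel()
```

```text
TCP in socket (x,y,z mm) [  2.6  -1.2 111.5] F [-15.   -4.   35.2]
```

The force has stiffened sharply at the predicted depth. I back off and measure.

{"method": "move_arm", "body": {
  "deltas": [
    [0,0,0,-0.005,-0.008,0.016,1],
    [0,0,0,-0.015,-0.026,0.05,1],
    [0,0,0,-0.034,-0.061,0.12,1],
    [0,0,0,-0.043,-0.079,0.155,1],
    [0,0,0,-0.043,-0.079,0.155,1],
    [0,0,0,-0.043,-0.079,0.155,1],
    [0,0,0,-0.043,-0.079,0.155,1],
    [0,0,0,-0.043,-0.079,0.155,1]
  ]
}}

```text
time: 29.15
tool_pos: [0.5172, 0.0079, 0.2519]
ee_rot: [0.83, 0.493, 0.225, -0.131]
wrist_force: [0.1, -0.5, -2.3]
gripper_width: 0.241
finger_force: 110.5
```

```bash
cat > head.py <<'E'
from h import *
rel()
a=np.array([-np.cos(hh)*.866,-np.sin(hh)*.866,.5]); y=np.cross(A,a)
for n in ['wrist','side','scene']:
    im,d,R,t,K=shot(n,'h_%s_%d.png'%(n,int(robot.state()['time']*100))); P=cloud(d,R,t,K)
    L=(P-M)@np.stack([a,y,A],1)
    m=(np.abs(L[...,0])<.03)&(np.abs(L[...,1])<.024)&(L[...,2]>.038)&(L[...,2]<.06); q=L[m]
    if len(q)<30: print(n,'few'); continue
    zt=np.median(q[:,2])
    for _ in range(3):
        c=np.linalg.lstsq(np.c_[q[:,:2],np.ones(len(q))],q[:,2],rcond=None)[0]; r=np.abs(q[:,2]-q[:,:2]@c[:2]-c[2]); q=q[r<max(.0015,2*np.median(r))]
    print(n,len(q),'mean',np.round(q.mean(0)*1000,1),'plane',np.round(c[:2],3),round(c[2]*1000,1),cv2.minAreaRect((q[:,:2]*1000).astype(np.float32)))
E
python3 head.py
```

```text
TCP in socket (x,y,z mm) [ -3.1   1.8 194.4] F [ 0.1 -0.5 -2.3]
wrist 2025 mean [ 0.3 -0.3 46.1] plane [ 0.019 -0.001] 46.1 ((-1.4129390716552734, 0.08891105651855469), (39.73616409301758, 39.78276062011719), 0.35196295380592346)
side 192 mean [-3.7 -0.5 43.9] plane [ 0.032 -0.027] 44.0 ((-4.48089599609375, 0.11532402038574219), (41.032012939453125, 40.235469818115234), 0.07340731471776962)
scene 201 mean [-3.7 -1.1 45.5] plane [0.009 0.001] 45.6 ((-4.643842697143555, -0.6183853149414062), (40.53253173828125, 43.07735824584961), 88.74178314208984)
```

The collar is home: the head's top is at 46.1 mm (46 expected), with a slope of 0.02. I return the bar to hole0.

Run:
```python
from h import *
goto([.4540,-.1724,.24],-10.4)
```

```text
t 29.3 now [0.5176 0.0076 0.2528] turn [-0.248  0.091  0.155] deg 35.1 shift [-0.1271 -0.3599 -0.0256] mm [ -63.6 -180.   -12.8]
```

{"method": "move_arm", "body": {
  "deltas": [
    [-0.248,0.091,0.155,-0.127,-0.36,0,1],
    [-0.248,0.091,0.155,-0.127,-0.36,0,1],
    [-0.248,0.091,0.155,-0.127,-0.36,0,1],
    [-0.248,0.091,0.155,-0.127,-0.36,0,1],
    [-0.248,0.091,0.155,-0.127,-0.36,-0.026,1],
    [-0.248,0.091,0.155,-0.127,-0.36,-0.026,1],
    [-0.248,0.091,0.155,-0.127,-0.36,-0.026,1],
    [-0.248,0.091,0.155,-0.127,-0.36,-0.026,1]
  ]
}}

```text
time: 30.1
tool_pos: [0.4545, -0.1723, 0.2407]
ee_rot: [0.768, 0.64, 0.002, 0.0]
wrist_force: [1.1, -0.4, -3.1]
gripper_width: 0.242
finger_force: 110.4
```

Run:
```python
from h import *
goto([.4540,-.1724,.135],-10.4); s=robot.state(); p=s['tool_pos']; az=np.radians(-10.4); u=np.array([np.cos(az),np.sin(az)]); w=np.array([-u[1],u[0]])
for n in ['scene','side']:
    im,d,R,t,K=shot(n,n+'7.png'); P=cloud(d,R,t,K)
    mm=(np.hypot(P[...,0]-p[0],P[...,1]-p[1])<.03)&(P[...,2]<p[2]-.003)&(P[...,2]>p[2]-.1)&(d>0)
    Q=P[mm]-p; L=np.c_[Q[:,:2]@u,Q[:,:2]@w,Q[:,2]]; print(n,mm.sum(),L[:,2].min())
    for z in np.arange(-.069,0,.012):
        q=L[np.abs(L[:,2]-z)<.003]
        if len(q): print(round(z,3),len(q),np.round(q.mean(0)*1000,1), np.round(q[:,:2].min(0)*1000,1),np.round(q[:,:2].max(0)*1000,1))
```

```text
t 30.1 now [ 0.4545 -0.1723  0.2407] turn [-0.001  0.001  0.   ] deg 0.2 shift [-9.000e-04 -2.000e-04 -2.114e-01] mm [-5.000e-01 -1.000e-01 -1.057e+02]
scene 448 -0.06526926497441937
-0.057 49 [ -6.7  -3.7 -56.7] [-13.6 -12.4] [ 9.5 11.5]
-0.045 44 [ -5.7  -5.  -45.2] [-12.4 -12.2] [ 9.7 10.4]
-0.033 46 [ -5.8  -5.  -33.2] [-13.  -12.4] [ 9.6 11.3]
-0.021 44 [ -7.   -3.7 -21.1] [-13.2 -12.8] [ 8.7 11.5]
-0.009 46 [-5.3 -5.6 -8.8] [-13.2 -12.3] [10.8 10.2]
side 416 -0.06684108372576011
-0.069 3 [ -1.5  -7.3 -66.5] [-10.8  -8. ] [ 8.5 -6.8]
-0.057 37 [ -3.3  -8.4 -56.9] [-12.1 -13. ] [8.3 5.8]
-0.045 41 [ -1.2  -9.  -45. ] [-12.  -12.5] [9.9 8.4]
-0.033 39 [ -1.6  -8.3 -33.3] [-12.2 -12.6] [9.5 8.3]
-0.021 42 [ -2.5  -8.2 -21. ] [-12.2 -11.7] [9.3 8.1]
-0.009 38 [-0.1 -9.7 -8.9] [-11.5 -14. ] [ 9.  -6.5]
```

The bar is straight and has not slipped. I lower it to just above the hole, then in.

{"method": "move_arm", "body": {
  "deltas": [
    [0,0,0,-0.001,0,-0.06,1],
    [0,0,0,-0.001,0,-0.12,1],
    [0,0,0,-0.001,0,-0.17,1],
    [0,0,0,-0.001,0,-0.2,1],
    [0,0,0,-0.001,0,-0.22,1],
    [0,0,0,-0.001,0,-0.235,1],
    [0,0,0,-0.001,0,-0.25,1],
    [0,0,0,-0.001,0,-0.25,1]
  ]
}}

```text
time: 31.0
tool_pos: [0.4538, -0.1729, 0.1154]
ee_rot: [0.768, 0.64, 0.001, 0.0]
wrist_force: [-0.1, 0.0, -2.6]
gripper_width: 0.24
finger_force: 110.6
```

Run:
```python
from h import *
goto([.4540,-.1724,.073],-10.4); print(robot.state()['wrist_force'])
```

```text
t 31.0 now [ 0.4538 -0.1729  0.1154] turn [-0.     0.001  0.   ] deg 0.1 shift [ 0.0004  0.001  -0.0849] mm [  0.2   0.5 -42.4]
[-0.08760931  0.02886924 -2.57621437]
```

{"method": "move_arm", "body": {
  "deltas": [
    [0,0,0,0,0.001,-0.02,1],
    [0,0,0,0,0.001,-0.035,1],
    [0,0,0,0,0.001,-0.05,1],
    [0,0,0,0,0.001,-0.065,1],
    [0,0,0,0,0.001,-0.078,1],
    [0,0,0,0,0.001,-0.084,1],
    [0,0,0,0,0.001,-0.084,1],
    [0,0,0,0,0.001,-0.084,1]
  ]
}}

```text
time: 31.8
tool_pos: [0.454, -0.1725, 0.074]
ee_rot: [0.768, 0.64, 0.001, 0.001]
wrist_force: [0.7, -0.4, -1.9]
gripper_width: 0.243
finger_force: 110.6
```

{"method": "move_arm", "body": {
  "deltas": [
    [0,0,0,0,0,0,1],
    [0,0,0,0,0,0,0.5],
    [0,0,0,0,0,0,0],
    [0,0,0,0,0,0,-1],
    [0,0,0,0,0,0,-1],
    [0,0,0,0,0,0,-1],
    [0,0,0,0,0,0,-1],
    [0,0,0,0,0,0,-1]
  ]
}}

```text
time: 32.6
tool_pos: [0.4539, -0.1725, 0.0738]
ee_rot: [0.768, 0.64, 0.001, 0.001]
wrist_force: [0.3, -0.0, 1.0]
gripper_width: 1.0
finger_force: 0.0
```

{"method": "move_arm", "body": {
  "deltas": [
    [0,0,0,0,0,0.05,-1],
    [0,0,0,0,0,0.12,-1],
    [0,0,0,0,0,0.2,-1],
    [0,0,0,0,0,0.3,-1],
    [0,0,0,0,0,0.3,-1],
    [0,0,0,0,0,0.3,-1],
    [0,0,0,0,0,0.3,-1],
    [0,0,0,0,0,0.3,-1]
  ]
}}

```text
time: 33.4
tool_pos: [0.453, -0.172, 0.2219]
ee_rot: [0.768, 0.64, 0.0, -0.001]
wrist_force: [0.5, 0.1, -0.1]
gripper_width: 1.0
finger_force: 0.0
```

Run:
```python
from h import *
im,d,R,t,K=shot('wrist','w10.png'); P=cloud(d,R,t,K)
for nm,c in [('bar',(.4535,-.171)),('dome',(.4295,-.3015))]:
    m=(P[...,2]>.09)&(P[...,2]<.13)&(np.hypot(P[...,0]-c[0],P[...,1]-c[1])<.03); q=P[m]
    print(nm,m.sum(),q.mean(0),q.max(0),cv2.minAreaRect((q[:,:2]*1000).astype(np.float32)))
exec(open('head.py').read())
```

```text
bar 996 [ 0.45437698 -0.16863195  0.10486855] [ 0.46625727 -0.15789015  0.10842872] ((454.0184326171875, -170.25987243652344), (22.34910774230957, 21.540592193603516), 79.56061553955078)
dome 1915 [ 0.43108383 -0.29375656  0.10299858] [ 0.4513558  -0.27795975  0.11194351] ((430.1177673339844, -299.7955322265625), (38.68440246582031, 37.688438415527344), 79.11915588378906)
TCP in socket (x,y,z mm) [-181.4  -28.2  262.9] F [-1.   0.9 -0.5]
wrist few
side 184 mean [-4.6  1.6 44. ] plane [ 0.044 -0.032] 44.2 ((-4.559640884399414, 0.6536808013916016), (40.94233322143555, 38.630027770996094), 0.5851147770881653)
scene 223 mean [-5.1 -0.8 45.7] plane [ 0.032 -0.011] 45.8 ((-4.5110626220703125, -0.76837158203125), (40.809600830078125, 42.24911117553711), 0.04992371052503586)
```

```bash
python3 -c "
from station import robot
print(robot.job_done())"
```

```text
the job is handed in; nothing more can be done
None
```

The job is handed in; no verdict came back. By my last measurements the domed stake stands in the end hole, the flat stake is knocked home (head top about 46 mm above the face), the bar is back in its hole, and I saw no contact with the charcoal or steel block.

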